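Bolt the reagent chest shut

ROBOT

A 6-joint arm with a two-finger parallel gripper is mounted at the origin on the work surface. World frame = base frame: x ahead of the robot, y to its left, z up, the work surface at z = 0. Lengths are in m, angles in rad, forces in N, time in s.
With the tool pointing down it reaches from about 0.25 to 0.8 m from the base axis. Payload 3.9 kg.
Tool frame: the origin (TCP) lies midway between the tips of the shut fingers; the grasp point (between the pads) lies 19 mm behind it; x points along the fingers, z is the direction in which the jaws open and shut, and the axes are right-handed (so a half turn about x gives the same grasp; the last joint's range is limited). The gripper opens to 85 mm and grips with 20 to 120 N. Pads are 22 mm wide; open, the fingers measure 114 mm over their backs; the gripper's body (76 mm by 85 mm) begins 54 mm behind the grasp point. The pads swing forward as they close: fully open they stand 13 mm farther back than shut.
Start: joints at [1.239, 0.26, -0.138, 1.173, 0, 1.571], TCP at [0.171, 0.496, 0.209] pointing down, gripper open.
Joint ranges: [-2.78, 2.78], [-0.83, 1.72], [-1.28, 1.37], [-1.9, 2.12], [-1.57, 1.48], [-3.14, 3.14]. Speed limits (rad/s): [2.57, 2.57, 3.14, 3.14, 3.14, 3.14].

INTERFACE

Orientations are given as [roll, pitch, yaw] about the fixed x, y, z axes, in that order (R = Rz(yaw) Ry(pitch) Rx(roll)).
In Python, from bench import get_obs, viewer, ticket gives the robot as it stands.
- The arm moves only by the tool servo_tool, never from a script. Its argument "plan" is a list of rows, each an object of numbers: "gripper": the closure, from 0 (fully open) to 1 (shut); "x", "y", "z": the shift along the tool's x, y, z in mm; "wx", "wy", "wz": the turn, a rotation vector about the tool's x, y, z in rad. A call has 1 to 10 rows; each row shifts and turns the commanded pose from where the row before left it, along the tool's axes as they then stand; what a row does not reach is not made up. A row lasts 1/10 s, in which the tool goes at most 50 mm and 8.59 degrees, less where a joint would pass 70% of its speed; a pose out of reach is approached as far as the arm can. A call is refused whole if a number of a shift passes 50 or a number of a turn 0.15, either way. A call with a gripper value outside its range is refused whole. The fingers move at their own pace and stop on an object; "newtons" is the grip in N (left out, the last holds). Time passes only in rows, so rows that do not move let the fingers close. It gives the time, the measured TCP pose, the force and the opening at its end, in the units of the state.
- get_obs(): the state, without advancing time (a new reading comes with each control period).
- viewer.camera(name): name is "scene" or "top" or "wrist"; returns the picture (400x640x3 uint8, red, green, blue); there is no depth.
- viewer.camera_model(name): a dict with "mtx" (3x3 intrinsics, pixels), "k1" (the pictures are not rectified: a ray, as slopes to the right and down, at radius r is drawn at 1 + k1 r^2 times it, then the intrinsics apply), "extrinsics" (4x4, takes a point from world to camera coordinates). Camera axes: x right, y down, z forward; pixel columns grow to the right and rows downward; lengths in m; the calibration is good to about 2 mm. A picture is of the moment at which its call begins: read the wrist's pose just before it. camera_model takes no time and is no camera call; for the wrist camera it gives the pose at the moment of the call.
- ticket.hand_in(): hands the job in, once; it reports no verdict.
Trained networks look in the newest picture that a camera, given by its name, has taken for a name from the list of things; names that differ only in an ending like _2 or _b are one class to them, and where a whole thing is asked for, a point or a joint stands for the part that bears it (a point fixed in the world has none). Each returns a list of dicts, best first, with "conf" (0 to 1); they miss things now and then, are a little off and sometimes report something else, mostly with a low value. They report only what shows in the picture. A call takes as long as a camera call.
- viewer.find_in(camera, thing): "pixel" ([column, row] in pixels, amid what is visible of it).
- viewer.outline_of(camera, thing): "pixels" (400x640 bool, what is visible of it) and "pixel" ([column, row] in pixels, amid what is visible of it).
- viewer.tip_of(camera, thing): "pixel" ([column, row] in pixels: a listed point, or the origin of a listed thing).
The state is a dict: "clock": time; "joints": joint angles; "qd": joint speeds; "tau": joint torques, N m; "tool_pos": TCP position; "tool_rot": TCP orientation; "force": force on the tool from outside, world axes, zero at the start; "ft_torque": the same for the moment, N m; "finger_gap": finger opening in m.
Only numpy, scipy, OpenCV 4.12 (cv2) and the standard library are available. Lean on these libraries where they do the work, as an engineer would, in place of code of your own. Each camera call takes 0.05 s, during which the arm holds its last target.

TASK

Lock the blue reagent chest with the barrel bolt on its top: raise the red-knobbed handle out of its parking notch, slide the bolt across to the brass bracket, then turn the handle fully down into the notch there, a little short of the bracket's stop, and let go. The bracket is adjustable and never set at quite the same place, so feel for its notch or stop, and never push on the knob with more than 20 N. Leave the beaker, jar, dish and spatula where they are.

Things in the scene. Friction and masses are not known exactly. Their poses are not given: they have to be found in the camera images.
- chest: Blue steel chest 260 (x) x 400 (y) x 100 mm (z), fixed; origin at the centre of its underside. On its top lies a barrel bolt: 12 mm rod along the chest's y at x = +20, z = 130 mm. On the rod's -x side stand a steel parking notch and rail (white hatch) and a brass bracket with notch and stop wall (grey deck), reaching at most 24 mm to -x and 22 mm up from the rod axis.
- bolt (a joint): Slide of bolt and handle along the chest's +y, m; about 0 parked, grows towards the brass bracket. The bracket's notch lies at 45 to 70 mm of travel, different each time, not reported. Friction about 2.5 N. The bracket's stop wall halts the handle 14 mm past the notch's middle. Notches are 13 mm wide, the neck 10 mm, so it enters within 1.5 mm of the middle.
- handle (a joint): Turn of the handle about the rod, rad: 0 = straight up, positive = leaning to the chest's -x (robot) side, 1.3 = fully down, -0.35 = furthest back. Starts at 1.1 to 1.28 in the parking notch. Below 0.5 it clears the rail and can slide; over rail or bracket teeth it stops at 0.5 to 0.8; only in a notch it reaches 1.3. Friction 0.04 N m: it stays where left.
- knob (a point): Centre of the red ball, 20 mm in diameter, at the end of the handle, 55 mm from the rod axis. The handle's neck is a bar 10 mm square. The ball can be pinched from above with the fingers closing along the rod (chest's y), with room beside it, and can turn between them. The teeth are met about 23 mm from the axis, so a push down on the ball presses them 2.4 times as hard.
- pivot (a point): Point on the rod axis at the foot of the handle; it slides with the bolt. Its axes are the chest's.
- beaker: Glass beaker 52 mm wide, 60 mm tall, standing on the chest's grey deck behind the bolt (+x); origin at the centre of its underside. Leave alone.
- jar: Amber jar, yellow cap, 44 mm wide, 65 mm tall, standing on the white hatch behind the bolt (+x); origin at the centre of its underside. Leave alone.
- dish: Glass dish 110 mm wide, 45 mm tall, on the bench at one side of the chest; origin at the centre of its underside. Leave alone.
- spatula: Steel spatula 200 mm long lying on the bench at one side of the chest; origin under its middle. Leave alone.

How it is judged:
By the outcome, as a careful person would: the job done as asked, in the order asked, and still so for the second after the job is handed in, with the robot touching nothing.
It also fails if it takes over 61 s, if anything falls off the work surface, if the arm or the gripper's body presses on something with over 40 N, if the wrist force passes 120 N, or if a joint passes its speed limit or range.

## Working session

There is one attempt and no reset: what is moved stays moved. The work goes in short steps, Python scripts to look and compute and a tool call to move; the robot and the scene stay as the last step left them, time stands still between calls to the robot, and variables do not carry over. Pictures are saved under pics/ and viewed, and the job is handed in when it is done.

Besides the shell and the picture viewer there is one more tool, called after "Emit:" as name(argument=value, ...), one argument or row to a line, values as JSON. servo_tool: Moves the arm, as the interface text tells. Its arguments: {"type":"object","properties":{"plan":{"type":"array"},"newtons":{"type":"number"}},"required":["plan"]}

```bash
ls; mkdir -p pics
cat > h.py <<'E'
import numpy as np, cv2
from bench import get_obs, viewer, ticket
def snap(n,f):
    im=viewer.camera(n); cv2.imwrite('pics/'+f,cv2.cvtColor(im,cv2.COLOR_RGB2BGR)); return im
def ray(n,px):
    m=viewer.camera_model(n); K=np.array(m['mtx']);k1=m['k1'];E=np.array(m['extrinsics'])
    d=np.linalg.inv(K)@[px[0],px[1],1]; d=d[:2]; u=d.copy()
    for _ in range(30): u=d/(1+k1*(u@u))
    R=E[:3,:3]; o=-R.T@E[:3,3]; v=R.T@np.array([u[0],u[1],1]); return o,v/np.linalg.norm(v)
def proj(n,P):
    m=viewer.camera_model(n); K=np.array(m['mtx']);E=np.array(m['extrinsics'])
    c=E[:3,:3]@np.array(P)+E[:3,3]; u=c[:2]/c[2]; u=u*(1+m['k1']*(u@u)); return (K@[u[0],u[1],1])[:2]
def atz(n,px,z):
    o,v=ray(n,px); return o+v*(z-o[2])/v[2]
def tri(*rs):
    A=0;b=0
    for o,v in rs:
        P=np.eye(3)-np.outer(v,v); A=A+P; b=b+P@o
    return np.linalg.solve(A,b)
E
python3 - <<'E'
from h import *
np.set_printoptions(precision=4,suppress=True)
o=get_obs(); print({k:np.round(v,4) for k,v in o.items()})
for n in ('scene','top'):
    snap(n,n+'0.png')
    for t in ('knob','pivot','chest','beaker','jar','dish','spatula'):
        r=viewer.tip_of(n,t)
        print(n,t,[(np.round(q['pixel'],1),round(q['conf'],2)) for q in r[:2]])
print(get_obs()['clock'])
E
```

```text
pics
{'clock': np.float64(0.0), 'joints': array([ 1.239 ,  0.2607, -0.1394,  1.1727, -0.    ,  1.5708]), 'qd': array([ 0.0013,  0.0003, -0.0004, -0.0006, -0.0002, -0.001 ]), 'tau': array([ -0.0017, -40.5682,  25.392 ,   0.0187,  -0.0001,  -0.    ]), 'tool_pos': array([0.1708, 0.4957, 0.2079]), 'tool_rot': array([-3.1295,  1.5688, -1.8906]), 'force': array([-0.1374,  0.3136,  0.1519]), 'ft_torque': array([ 0.02  ,  0.0262, -0.0169]), 'finger_gap': np.float64(0.0853)}
scene knob [(array([312.3, 189.7]), 0.56)]
scene pivot []
scene chest [(array([327.7, 219.5]), 0.85)]
scene beaker [(array([388.5, 198.4]), 0.55)]
scene jar [(array([315.3, 245.5]), 0.8)]
scene dish [(array([426.5, 153. ]), 0.74)]
scene spatula [(array([177.3, 241. ]), 0.56)]
top knob [(array([329.5, 201.2]), 0.48)]
top pivot [(array([328.3, 186.6]), 0.75)]
top chest [(array([311. , 203.5]), 0.73)]
top beaker [(array([262.5, 183.9]), 0.65)]
top jar [(array([340.6, 163.6]), 0.65)]
top dish [(array([186.9, 240. ]), 0.66)]
top spatula [(array([455.7, 236.3]), 0.76), (array([326.9, 201.2]), 0.53)]
0.8
```

View pics/scene0.png

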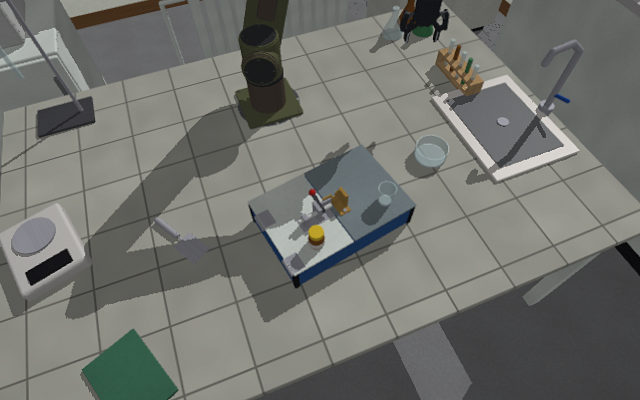

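View pics/top0.png

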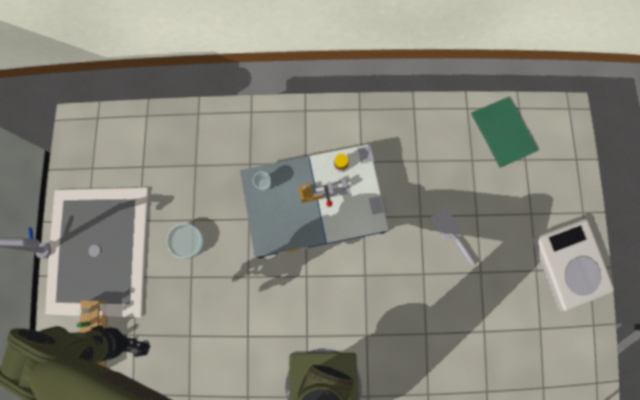

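Run:
```python
from h import *
np.set_printoptions(precision=4,suppress=True)
for n in('scene','top'):
    m=viewer.camera_model(n);print(n,m['mtx'],m['k1'],ray(n,(320,200)))
print('knob tri',tri(ray('scene',(312.3,189.7)),ray('top',(329.5,201.2))))
print('pivot',atz('top',(328.3,186.6),.13),'knob@.14',atz('top',(329.5,201.2),.145))
print('chest',atz('top',(311,203.5),0.0),'beaker',atz('top',(262.5,183.9),.1),'jar',atz('top',(340.6,163.6),.1))
```

```text
scene [[410.8419   0.     318.0005]
 [  0.     410.8419 205.0781]
 [  0.       0.       1.    ]] -0.02047590287731907 (array([ 1.1468, -0.235 ,  1.0867]), array([-0.5128,  0.1948, -0.8361]))
top [[450.1587   0.     323.3568]
 [  0.     450.1587 197.7281]
 [  0.       0.       1.    ]] -0.12664053946003231 (array([ 0.3022, -0.034 ,  1.42  ]), array([ 0.1892,  0.0249, -0.9816]))
knob tri [ 0.5409 -0.0279  0.163 ]
pivot [ 0.5905 -0.0261  0.13  ] knob@.14 [ 0.544 -0.029  0.145]
chest [0.565  0.0311 0.    ] beaker [0.6092 0.1728 0.1   ] jar [ 0.6681 -0.0644  0.1   ]
```

Run:
```python
from h import *
from scipy.spatial.transform import Rotation as Ro
np.set_printoptions(precision=4,suppress=True)
o=get_obs(); print(Ro.from_euler('xyz',o['tool_rot']).as_matrix())
for p in [(242,172),(370,145),(386,232),(258,257)]: print(atz('top',p,.1))
viewer.camera('top')
r=viewer.outline_of('top','chest')[0]
m=r['pixels'].astype(np.uint8)
print(cv2.minAreaRect(cv2.findNonZero(m)))
print(viewer.camera_model('wrist'))
im=cv2.imread('pics/top0.png')[140:265,235:395]; cv2.imwrite('pics/topc.png',cv2.resize(im,None,fx=4.8,fy=4.8,interpolation=2))
```

```text
[[ 0.     -0.9455  0.3257]
 [ 0.0001  0.3257  0.9455]
 [-1.      0.      0.0001]]
[0.6476 0.2364 0.1   ]
[ 0.7256 -0.1557  0.1   ]
[ 0.4573 -0.1938  0.1   ]
[0.3893 0.1837 0.1   ]
((313.9378967285156, 200.72206115722656), (90.4190673828125, 138.74322509765625), 79.06090545654297)
{'mtx': array([[299.4403,   0.    , 314.4634],
       [  0.    , 299.4403, 201.7001],
       [  0.    ,   0.    ,   1.    ]]), 'k1': -0.029003022240117117, 'extrinsics': array([[ 0.3261,  0.9453, -0.0002, -0.525 ],
       [ 0.899 , -0.3101,  0.3091, -0.0406],
       [ 0.2922, -0.101 , -0.951 ,  0.3796],
       [ 0.    ,  0.    ,  0.    ,  1.    ]])}
```

View pics/topc.png

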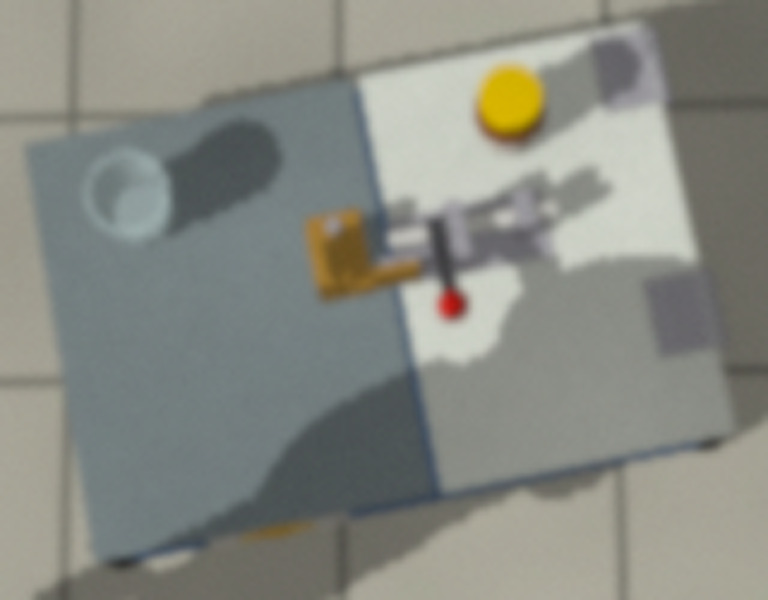

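Emit:
servo_tool(
  plan=[
    {"gripper": 0,"x": -20,"y": 0,"z": -30},
    {"y": -25,"z": -40,"wx": -0.13,"x": -10},
    {"y": -25,"z": -40,"wx": -0.13,"x": -10},
    {"y": -25,"z": -40,"wx": -0.13},
    {"y": -25,"z": -40,"wx": -0.13},
    {"y": -25,"z": -40},
    {"y": -25,"z": -40},
    {"y": -25,"z": -40},
    {"y": -25,"z": -40},
  ],
)

```text
$.plan[0]: bad value
```

Run:
```python
from h import *
from scipy.spatial.transform import Rotation as Ro
np.set_printoptions(precision=4,suppress=True)
o=get_obs(); R=Ro.from_euler('xyz',o['tool_rot']).as_matrix();print(o['clock'],o['tool_pos'],R)
print(R.T@(np.array([.535,-.028,.25])-o['tool_pos']))
```

```text
0.9 [0.171  0.4964 0.2087] [[ 0.     -0.9455  0.3258]
 [ 0.      0.3258  0.9455]
 [-1.     -0.      0.    ]]
[-0.0413 -0.5149 -0.3772]
```

Emit:
servo_tool(
  plan=[
    {"gripper": 0,"x": -20,"y": 0,"z": -30,"wx": 0,"wy": 0,"wz": 0},
    {"gripper": 0,"x": -10,"y": -25,"z": -40,"wx": -0.13,"wy": 0,"wz": 0},
    {"gripper": 0,"x": -10,"y": -25,"z": -40,"wx": -0.13,"wy": 0,"wz": 0},
    {"gripper": 0,"x": 0,"y": -25,"z": -40,"wx": -0.13,"wy": 0,"wz": 0},
    {"gripper": 0,"x": 0,"y": -25,"z": -40,"wx": -0.13,"wy": 0,"wz": 0},
    {"gripper": 0,"x": 0,"y": -25,"z": -40,"wx": 0,"wy": 0,"wz": 0},
    {"gripper": 0,"x": 0,"y": -25,"z": -40,"wx": 0,"wy": 0,"wz": 0},
    {"gripper": 0,"x": 0,"y": -25,"z": -40,"wx": 0,"wy": 0,"wz": 0},
  ],
)

```text
clock: 1.7
tool_pos: [0.3298, 0.1958, 0.2491]
tool_rot: [-1.126, 1.569, 0.616]
force: [0.8, 0.4, -0.2]
finger_gap: 0.0852
```

Run:
```python
from h import *
from scipy.spatial.transform import Rotation as Ro
np.set_printoptions(precision=4,suppress=True)
o=get_obs(); R=Ro.from_euler('xyz',o['tool_rot']).as_matrix();print(o['clock'],o['tool_pos'],R)
print(R.T@(np.array([.535,-.028,.25])-o['tool_pos']))
```

```text
1.7 [0.3298 0.1958 0.2491] [[ 0.0012 -0.9853 -0.171 ]
 [ 0.0008 -0.171   0.9853]
 [-1.     -0.0013  0.0006]]
[-0.0008 -0.1639 -0.2556]
```

Emit:
servo_tool(
  plan=[
    {"gripper": 0,"x": 0,"y": -27,"z": -40,"wx": -0.015,"wy": 0,"wz": 0},
    {"gripper": 0,"x": 0,"y": -27,"z": -40,"wx": 0,"wy": 0,"wz": 0},
    {"gripper": 0,"x": 0,"y": -27,"z": -40,"wx": 0,"wy": 0,"wz": 0},
    {"gripper": 0,"x": 0,"y": -27,"z": -40,"wx": 0,"wy": 0,"wz": 0},
    {"gripper": 0,"x": 0,"y": -27,"z": -40,"wx": 0,"wy": 0,"wz": 0},
    {"gripper": 0,"x": 0,"y": -27,"z": -40,"wx": 0,"wy": 0,"wz": 0},
    {"gripper": 0,"x": 0,"y": 0,"z": -15,"wx": 0,"wy": 0,"wz": 0},
    {"gripper": 0,"x": 0,"y": 0,"z": 0,"wx": 0,"wy": 0,"wz": 0},
    {"gripper": 0,"x": 0,"y": 0,"z": 0,"wx": 0,"wy": 0,"wz": 0},
  ],
)

```text
clock: 2.6
tool_pos: [0.5338, -0.0234, 0.2486]
tool_rot: [0.85, 1.569, 2.606]
force: [-0.3, 0.5, 0.7]
finger_gap: 0.0853
```

Run:
```python
from h import *
np.set_printoptions(precision=4,suppress=True)
o=get_obs(); print(o['tool_pos'],o['tool_rot'],o['qd'])
snap('wrist','w0.png')
for t in ('knob','pivot','chest','beaker','jar'):
    r=viewer.tip_of('wrist',t); print(t,[(np.round(q['pixel'],1),round(q['conf'],2)) for q in r[:2]])
print(viewer.find_in('wrist','knob')[:1])
np.save('ext0.npy',viewer.camera_model('wrist')['extrinsics'])
print(get_obs()['clock'])
```

```text
[ 0.5338 -0.0234  0.2486] [0.8497 1.5693 2.6065] [ 0.0246 -0.0162 -0.0096 -0.001  -0.0008 -0.0007]
knob [(array([305.8, 198.6]), 0.63)]
pivot [(array([313.4, 238.6]), 0.63)]
chest [(array([342.2, 188.2]), 0.72)]
beaker [(array([460. , 269.9]), 0.97)]
jar [(array([260. , 277.1]), 0.89)]
[{'pixel': [306.3, 212.1], 'conf': 0.98}]
2.95
```

View pics/w0.png

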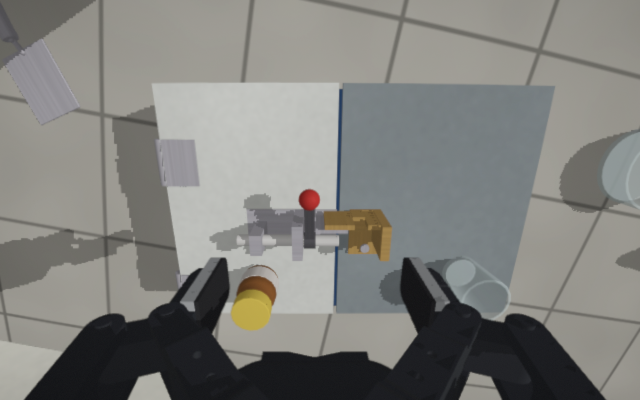

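Run:
```python
from h import *
np.set_printoptions(precision=4,suppress=True)
a=atz('wrist',(154,84),.1);b=atz('wrist',(552,87),.1);print(a,b,np.linalg.norm(a-b))
ey=(b-a)/np.linalg.norm(b-a); ex=np.array([ey[1],-ey[0],0]); yaw=np.arctan2(-ey[0],ey[1]);print('yaw',yaw)
C=(a+b)/2+ex*.13; print('C',C)
im=cv2.imread('pics/w0.png').astype(int)
m=(im[...,2]>130)&(im[...,1]<60)&(im[...,0]<60); ys,xs=np.nonzero(m); k=(xs.mean(),ys.mean()); print('knob px',k,m.sum(),np.ptp(xs),np.ptp(ys))
rw=ray('wrist',k)
for n in('scene','top'):
    i2=cv2.imread(f'pics/{n}0.png').astype(int);m=(i2[...,2]>110)&(i2[...,1]<70)&(i2[...,0]<70)
    ys,xs=np.nonzero(m); 
    if n=='scene': s=(abs(xs-312)<10)&(abs(ys-190)<10)
    else: s=(abs(xs-329)<10)&(abs(ys-202)<10)
    print(n,xs[s].mean(),ys[s].mean(),s.sum()); 
    r=ray(n,(xs[s].mean(),ys[s].mean())); print(tri(rw,r))
for th in (1.1,1.2,1.28):
    z=.13+.055*np.cos(th); P=atz('wrist',k,z); d=P-C; print(th,P,'local',d@ex,d@ey,'expect x',.02-.055*np.sin(th))
for p in [(338,240),(245,240),(390,240),(309,240)]:
    d=atz('wrist',p,.136)-C; print('rod',p,d@ex,d@ey)
for nm,p in (('beaker',(460,272)),('jar',(262,275))):
    d=atz('wrist',p,.1)-C; print(nm,d@ex,d@ey)
im=cv2.imread('pics/w0.png')[180:280,230:410]; cv2.imwrite('pics/wc.png',cv2.resize(im,None,fx=4.4,fy=4.4,interpolation=2))
```

```text
[ 0.4669 -0.1976  0.1   ] [0.3947 0.192  0.1   ] 0.39628336284922766
yaw 0.18318023824768054
C [0.5586 0.0209 0.1   ]
knob px (np.float64(310.45), np.float64(199.22916666666666)) 240 15 19
scene 312.2352941176471 191.05882352941177 17
[ 0.5389 -0.0263  0.1532]
top 328.7142857142857 202.64285714285714 14
[ 0.5371 -0.0266  0.1592]
1.1 [ 0.5384 -0.0263  0.1549] local -0.028528142412945472 -0.042685078720127605 expect x -0.029016404803378946
1.2 [ 0.5399 -0.026   0.1499] local -0.026941021866984317 -0.042751356809087974 expect x -0.03126214972819745
1.28 [ 0.5412 -0.0259  0.1458] local -0.025625195629771298 -0.042806305658832436 expect x -0.032690872315907366
rod (338, 240) 0.020889567728066192 -0.014880486310478478
rod (245, 240) 0.021363467646512205 -0.10970616223994333
rod (390, 240) 0.0207295418614149 0.03820510549454626
rod (309, 240) 0.021011328063117785 -0.04441364278645175
beaker 0.07992900539702423 0.13658319438651542
jar 0.08451125998794203 -0.10159865583999762
```

View pics/wc.png

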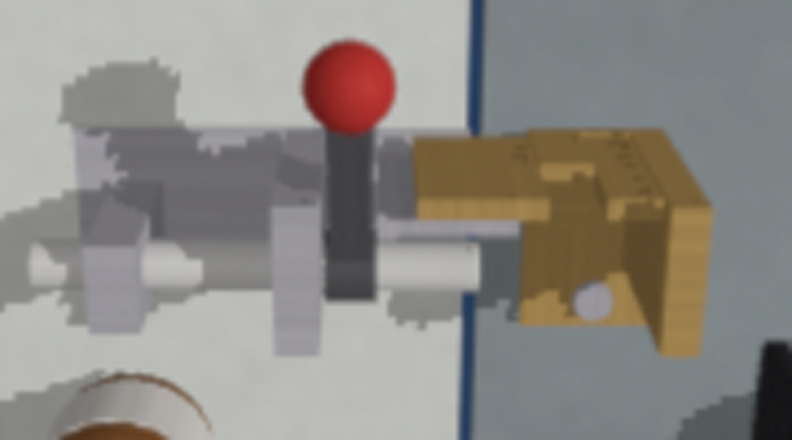

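Emit:
servo_tool(
  plan=[
    {"gripper": 0.2,"x": 20,"y": -4,"z": -4,"wx": 0,"wy": 0,"wz": 0},
    {"gripper": 0.3,"x": 25,"y": 0,"z": 0,"wx": 0,"wy": 0,"wz": 0},
    {"gripper": 0.4,"x": 25,"y": 0,"z": 0,"wx": 0,"wy": 0,"wz": 0},
    {"gripper": 0.4,"x": 10,"y": 0,"z": 0,"wx": 0,"wy": 0,"wz": 0},
    {"gripper": 0.4,"x": 0,"y": 0,"z": 0,"wx": 0,"wy": 0,"wz": 0},
    {"gripper": 0.4,"x": 0,"y": 0,"z": 0,"wx": 0,"wy": 0,"wz": 0},
  ],
  newtons=20,
)

```text
clock: 3.55
tool_pos: [0.54, -0.0268, 0.1696]
tool_rot: [-1.791, 1.57, -0.033]
force: [0.5, 0.9, 1.0]
finger_gap: 0.0516
```

```bash
cat >> h.py <<'E'
YAW=.185; ey=np.array([-np.sin(YAW),np.cos(YAW),0]); ex=np.array([np.cos(YAW),np.sin(YAW),0])
C=np.array([.5586,.0209,.1]) 
def loc(P): d=np.asarray(P)-C; return np.array([d@ex,d@ey,P[2]])*1000
def red(im):
    i=im.astype(int); m=((i[...,0]>110)&(i[...,1]<70)&(i[...,2]<70)).astype(np.uint8)
    n,l,s,c=cv2.connectedComponentsWithStats(m); j=1+np.argmax(s[1:,4]); return c[j],s[j]
E
python3 - <<'E'
from h import *
np.set_printoptions(precision=4,suppress=True)
o=get_obs(); print(o['clock'],o['tool_pos'],loc(o['tool_pos']),o['finger_gap'],o['force'])
im=snap('wrist','w1.png'); c,s=red(im); print(c,s)
r1=ray('wrist',c)
for z in (.15,.155,.16): print(loc(atz('wrist',c,z)))
E
```

```text
3.55 [ 0.54   -0.0268  0.1696] [-27.0963 -43.5009 169.6171] 0.05157156718113202 [0.5131 0.8521 1.0346]
[314.4031 227.5221] [302 214  26  28 588]
[-27.0225 -44.0018 150.    ]
[-29.1497 -43.9985 155.    ]
[-31.277  -43.9951 160.    ]
```

View pics/w1.png

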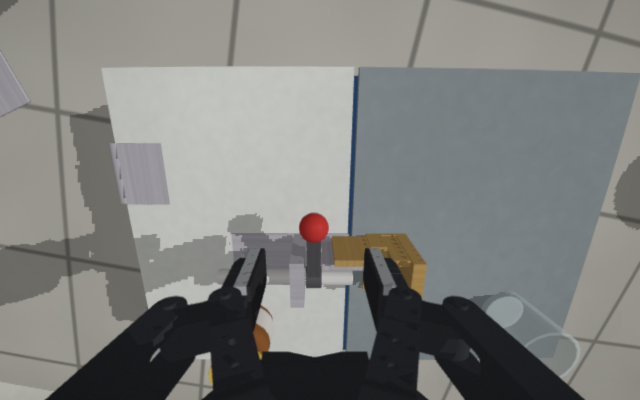

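Emit:
servo_tool(
  plan=[
    {"gripper": 0.4,"x": 12,"y": 1.5,"z": 0,"wx": 0,"wy": 0,"wz": 0},
    {"gripper": 0.4,"x": 12,"y": 0,"z": 0,"wx": 0,"wy": 0,"wz": 0},
    {"gripper": 0.4,"x": 9,"y": 0,"z": 0,"wx": 0,"wy": 0,"wz": 0},
    {"gripper": 0.5,"x": 0,"y": 0,"z": 0,"wx": 0,"wy": 0,"wz": 0},
    {"gripper": 0.6,"x": 0,"y": 0,"z": 0,"wx": 0,"wy": 0,"wz": 0},
    {"gripper": 0.7,"x": 0,"y": 0,"z": 0,"wx": 0,"wy": 0,"wz": 0},
  ],
)

```text
clock: 4.2
tool_pos: [0.5384, -0.0273, 0.1362]
tool_rot: [-1.769, 1.57, -0.012]
force: [-0.6, 0.6, 0.5]
finger_gap: 0.0259
```

Run:
```python
from h import *
np.set_printoptions(precision=4,suppress=True)
o=get_obs(); print(o['clock'],o['tool_pos'],loc(o['tool_pos']),o['finger_gap'],o['force'])
im=snap('wrist','w2.png'); c,s=red(im); print(c,s)
```

```text
4.2 [ 0.5384 -0.0273  0.1362] [-28.7027 -43.6281 136.1762] 0.02588926646974801 [-0.6221  0.5943  0.5165]
[313.6697 252.253 ] [301 237  27  32 660]
```

View pics/w2.png

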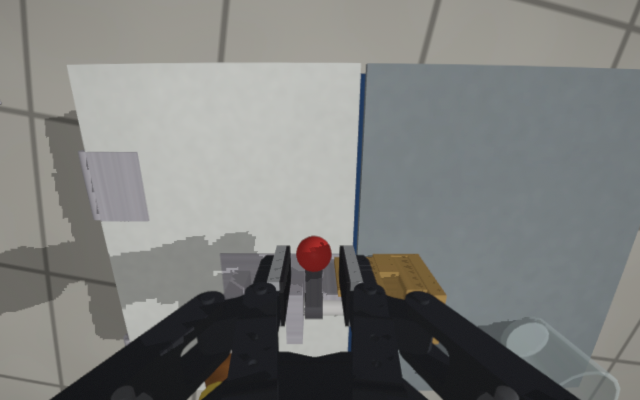

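Run:
```python
from h import *
np.set_printoptions(precision=4,suppress=True)
o=get_obs(); P=o['tool_pos']
for dz in (0,.01,.017,.019,.025): print(dz,proj('wrist',P+[0,0,dz]), loc(atz('wrist',(313.7,252.3),P[2]+dz)))
```

```text
0 [314.9427 241.0876] [-21.0862 -44.4244 136.2597]
0.01 [314.9577 248.6738] [-26.3251 -44.3943 146.2597]
0.017 [314.9691 254.5016] [-29.9923 -44.3732 153.2597]
0.019 [314.9726 256.2536] [-31.04   -44.3672 155.2597]
0.025 [314.9834 261.7616] [-34.1834 -44.3491 161.2597]
```

Emit:
servo_tool(
  plan=[
    {"gripper": 0.75,"x": 0,"y": 1,"z": -0.6,"wx": 0,"wy": 0,"wz": 0},
    {"gripper": 0.85,"x": 0,"y": 0,"z": 0,"wx": 0,"wy": 0,"wz": 0},
    {"gripper": 0.9,"x": 0,"y": 0,"z": 0,"wx": 0,"wy": 0,"wz": 0},
    {"gripper": 0.9,"x": 0,"y": 0,"z": 0,"wx": 0,"wy": 0,"wz": 0},
  ],
  newtons=20,
)

```text
clock: 4.65
tool_pos: [0.5372, -0.0281, 0.1359]
tool_rot: [-2.257, 1.571, -0.5]
force: [-0.2, -0.5, 0.3]
finger_gap: 0.0085
```

Run:
```python
from h import *
np.set_printoptions(precision=4,suppress=True)
o=get_obs(); F=o['force'];print(o['clock'],loc(o['tool_pos']),o['finger_gap'],'F ex,ey,z',F@ex,F@ey,F[2])
im=snap('wrist','w3.png'); c,s=red(im); print(c,s)
```

```text
4.65 [-30.0804 -44.1947 135.8921] 0.008504160452779342 F ex,ey,z -0.328821544509707 -0.4074994940616143 0.32500983539128747
[315.2798 251.6858] [308 237  21  31 436]
```

Run:
```python
from h import *
im=cv2.imread('pics/w3.png')[200:360,200:440]; cv2.imwrite('pics/w3c.png',cv2.resize(im,None,fx=3.3,fy=3.3,interpolation=2))
im=snap('scene','s1.png'); cv2.imwrite('pics/s1c.png',cv2.resize(cv2.cvtColor(im,4)[130:290,240:430],None,fx=3.5,fy=3.5,interpolation=2))
print(get_obs()['finger_gap'],get_obs()['clock'])
```

```text
0.008306070496612321 4.75
```

View pics/w3c.png

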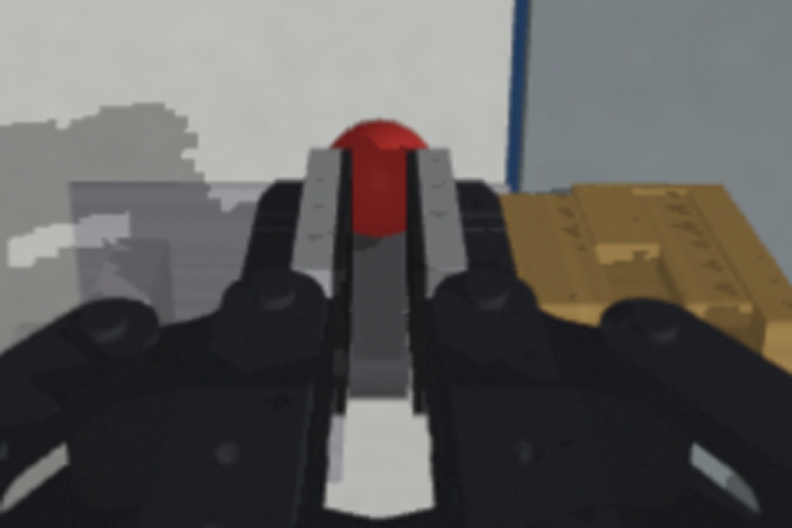

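View pics/s1c.png

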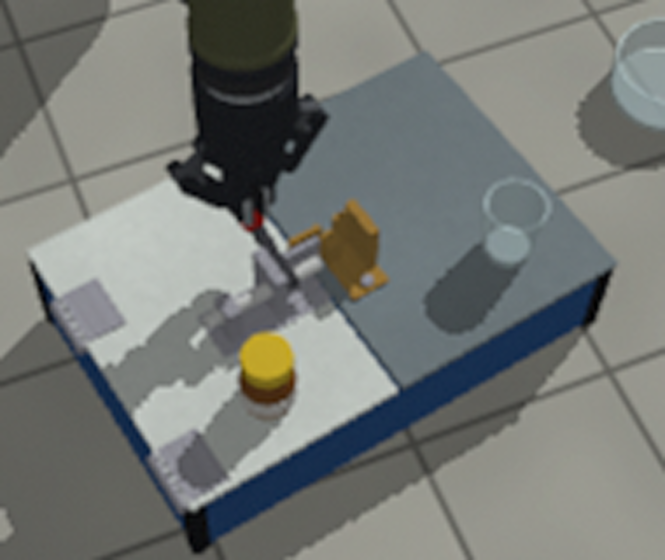

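Emit:
servo_tool(
  plan=[
    {"gripper": 0.65,"x": 0,"y": 0,"z": 0,"wx": 0,"wy": 0,"wz": 0},
    {"gripper": 0.6,"x": 0,"y": 0,"z": 0,"wx": 0,"wy": 0,"wz": 0},
    {"gripper": 0.6,"x": 0,"y": 0,"z": 0,"wx": 0,"wy": 0,"wz": 0},
    {"gripper": 0.6,"x": 8,"y": 0,"z": 0,"wx": 0,"wy": 0,"wz": 0},
    {"gripper": 0.6,"x": 6,"y": 0,"z": 0,"wx": 0,"wy": 0,"wz": 0},
    {"gripper": 0.6,"x": 4,"y": 0,"z": 0,"wx": 0,"wy": 0,"wz": 0},
    {"gripper": 0.6,"x": 0,"y": 0,"z": 0,"wx": 0,"wy": 0,"wz": 0},
  ],
)

```text
clock: 5.45
tool_pos: [0.5362, -0.028, 0.1166]
tool_rot: [1.335, 1.569, 3.093]
force: [0.5, -0.8, 0.8]
finger_gap: 0.0346
```

Run:
```python
from h import *
np.set_printoptions(precision=4,suppress=True)
o=get_obs(); F=o['force'];print(o['clock'],loc(o['tool_pos']),o['finger_gap'],'F ex,ey,z',F@ex,F@ey,F[2])
im=snap('wrist','w4.png'); c,s=red(im); print(c,s)
im=cv2.imread('pics/w4.png')[200:360,200:440]; cv2.imwrite('pics/w4c.png',cv2.resize(im,None,fx=3.3,fy=3.3,interpolation=2))
im=snap('scene','s2.png'); cv2.imwrite('pics/s2c.png',cv2.resize(cv2.cvtColor(im,4)[150:250,280:380],None,fx=6,fy=6,interpolation=2))
```

```text
5.45 [-30.9751 -43.9296 116.623 ] 0.03459266786625308 F ex,ey,z 0.3256636360577382 -0.8442139425481179 0.8409129465099358
[313.7013 271.4851] [301 254  26  36 703]
```

View pics/w4c.png

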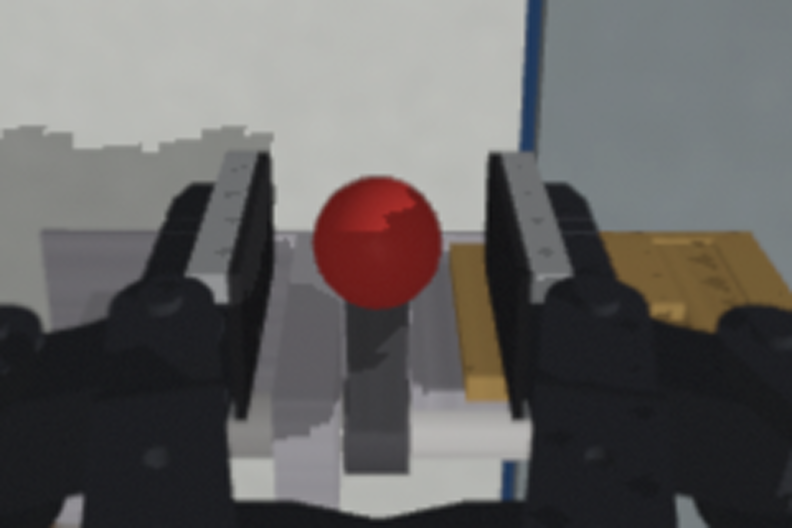

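View pics/s2c.png

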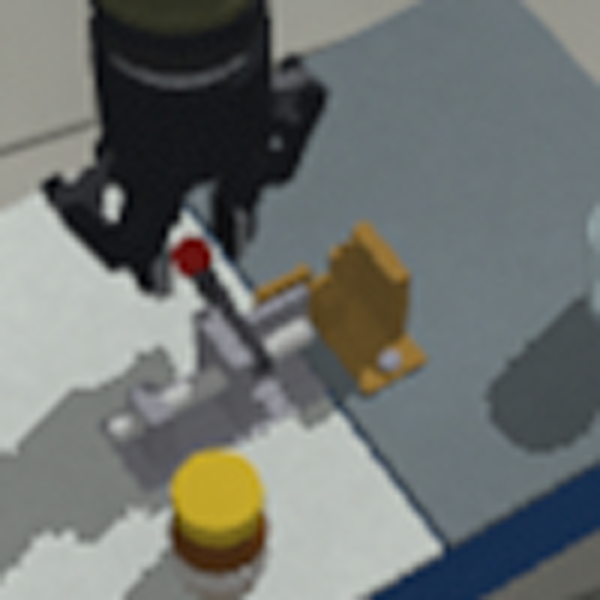

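Emit:
servo_tool(
  plan=[
    {"gripper": 0.7,"x": 0,"y": 0,"z": 0,"wx": 0,"wy": 0,"wz": 0},
    {"gripper": 0.77,"x": 0,"y": 0,"z": 0,"wx": 0,"wy": 0,"wz": 0},
    {"gripper": 0.85,"x": 0,"y": 0,"z": 0,"wx": 0,"wy": 0,"wz": 0},
    {"gripper": 0.85,"x": 0,"y": 0,"z": 0,"wx": 0,"wy": 0,"wz": 0},
  ],
  newtons=20,
)

```text
clock: 5.95
tool_pos: [0.5373, -0.0281, 0.118]
tool_rot: [-1.938, 1.57, -0.181]
force: [-0.5, -1.0, -0.1]
finger_gap: 0.0183
```

Run:
```python
from h import *
np.set_printoptions(precision=4,suppress=True)
o=get_obs(); F=o['force'];print(o['clock'],loc(o['tool_pos']),o['finger_gap'],'F ex,ey,z',F@ex,F@ey,F[2])
im=snap('wrist','w5.png'); c,s=red(im); print(c,s)
im=cv2.imread('pics/w5.png')[200:360,200:440]; cv2.imwrite('pics/w5c.png',cv2.resize(im,None,fx=3.3,fy=3.3,interpolation=2))
```

```text
5.95 [-29.9041 -44.2299 117.9881] 0.01831589585334529 F ex,ey,z -0.6466459798337657 -0.8683335312211404 -0.09095008556748307
[313.8859 269.2092] [302 251  26  35 631]
```

View pics/w5c.png

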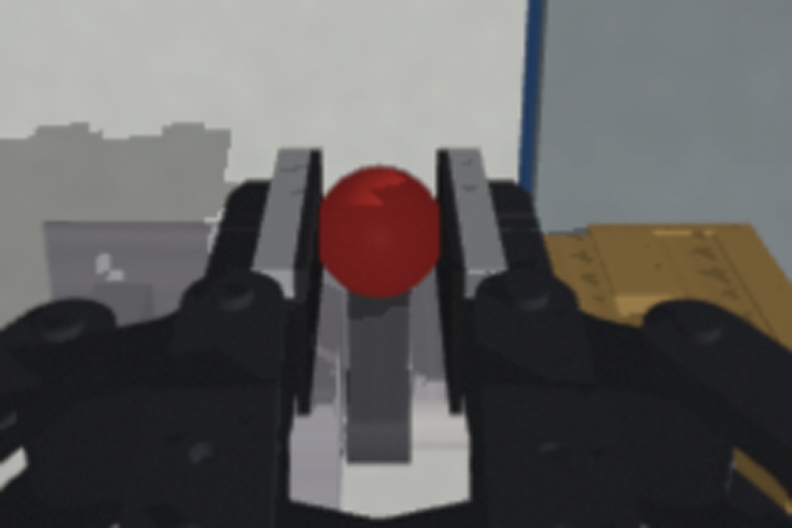

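Emit:
servo_tool(
  plan=[
    {"gripper": 0.85,"x": -5,"y": -3,"z": 0,"wx": 0,"wy": 0,"wz": 0},
    {"gripper": 0.85,"x": -5,"y": -3.5,"z": 0,"wx": 0,"wy": 0,"wz": 0},
    {"gripper": 0.85,"x": -4.5,"y": -4,"z": 0,"wx": 0,"wy": 0,"wz": 0},
    {"gripper": 0.85,"x": -4.2,"y": -4.4,"z": 0,"wx": 0,"wy": 0,"wz": 0},
    {"gripper": 0.85,"x": 0,"y": 0,"z": 0,"wx": 0,"wy": 0,"wz": 0},
  ],
)

```text
clock: 6.5
tool_pos: [0.5526, -0.0252, 0.1373]
tool_rot: [-1.829, 1.57, -0.072]
force: [-2.7, -0.2, 2.4]
finger_gap: 0.0179
```

Run:
```python
from h import *
np.set_printoptions(precision=4,suppress=True)
o=get_obs(); F=o['force'];print(o['clock'],loc(o['tool_pos']),o['finger_gap'],'F ex,ey,z',F@ex,F@ey,F[2])
im=snap('wrist','w6.png'); c,s=red(im); print(c,s)
im=cv2.imread('pics/w6.png')[200:360,200:440]; cv2.imwrite('pics/w6c.png',cv2.resize(im,None,fx=3.3,fy=3.3,interpolation=2))
```

```text
6.5 [-14.3647 -44.2139 137.3259] 0.017872839180116822 F ex,ey,z -2.647971286006774 0.31436507068867253 2.417675577807884
[314.8097 260.6936] [299 242  32  38 904]
```

View pics/w6c.png

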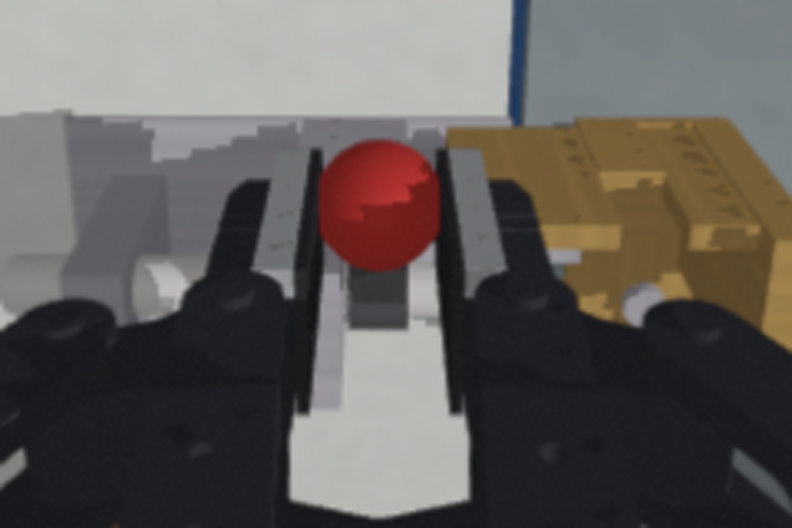

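Run:
```python
from h import *
np.set_printoptions(precision=4,suppress=True)
o=get_obs(); P=o['tool_pos']
# fit: ball centre px from full crop: (380,205)/3.3+200
c=(200+380/3.3,200+205/3.3)
for z in (.155,.16,.165,.17,.175,.18):
    l=loc(atz('wrist',c,z)); print(l, np.hypot(l[0]-20.5,l[2]-130), np.arctan2(20.5-l[0],l[2]-130))
c=(200+380/3.3,200+232/3.3) # w5 ball; tool was 15.5 back & 19.3 lower
```

```text
[-10.3874 -44.1005 155.    ] 39.73703300767326 0.8903550978714682
[-13.2126 -44.1133 160.    ] 45.128013153234924 0.843602993169097
[-16.0377 -44.1261 165.    ] 50.59650676165349 0.80689037048787
[-18.8629 -44.1389 170.    ] 56.11985894693087 0.7773707637773466
[-21.6881 -44.1517 175.    ] 61.683334754069875 0.7531580975699051
[-24.5132 -44.1645 180.    ] 67.27698084010419 0.7329614269637559
```

Emit:
servo_tool(
  plan=[
    {"gripper": 0.85,"x": -3.8,"y": -3.7,"z": 0,"wx": 0,"wy": 0,"wz": 0},
    {"gripper": 0.85,"x": -3.2,"y": -4,"z": 0,"wx": 0,"wy": 0,"wz": 0},
    {"gripper": 0.85,"x": -2.6,"y": -4.2,"z": 0,"wx": 0,"wy": 0,"wz": 0},
    {"gripper": 0.85,"x": -2.2,"y": -4.3,"z": 0,"wx": 0,"wy": 0,"wz": 0},
    {"gripper": 0.85,"x": -1.8,"y": -4.4,"z": 0,"wx": 0,"wy": 0,"wz": 0},
    {"gripper": 0.85,"x": -1.3,"y": -4.4,"z": 0,"wx": 0,"wy": 0,"wz": 0},
    {"gripper": 0.85,"x": 0,"y": 0,"z": 0,"wx": 0,"wy": 0,"wz": 0},
  ],
)

```text
clock: 7.25
tool_pos: [0.5775, -0.0205, 0.1517]
tool_rot: [-1.761, 1.569, -0.004]
force: [-0.2, -1.0, -0.5]
finger_gap: 0.0176
```

```bash
cat > look.py <<'E'
import sys
from h import *
np.set_printoptions(precision=4,suppress=True)
t=sys.argv[1]
o=get_obs(); F=o['force'];print(o['clock'],loc(o['tool_pos']),o['finger_gap'],'F ex,ey,z',F@ex,F@ey,F[2])
im=snap('wrist',t+'.png'); c,s=red(im); print(c,s)
im=cv2.imread(f'pics/{t}.png')[200:360,200:440]; cv2.imwrite(f'pics/{t}c.png',cv2.resize(im,None,fx=3.3,fy=3.3,interpolation=2))
# circle intersect
best=min(np.arange(.14,.195,.0005),key=lambda z:abs(np.hypot(*(loc(atz('wrist',c,z))[[0,2]]-[20.5,130]))-55)); l=loc(atz('wrist',c,best)); print('knob',l,'theta',np.arctan2(20.5-l[0],l[2]-130))
E
python3 look.py w7
```

```text
7.25 [ 10.9921 -44.222  151.726 ] 0.017560776276449298 F ex,ey,z -0.3769051328828975 -0.9493858343090987 -0.47020929694064484
[315.0434 251.1422] [ 298  232   36   39 1083]
knob [  1.8448 -44.2233 182.    ] theta 0.34445204838799504
```

View pics/w7c.png

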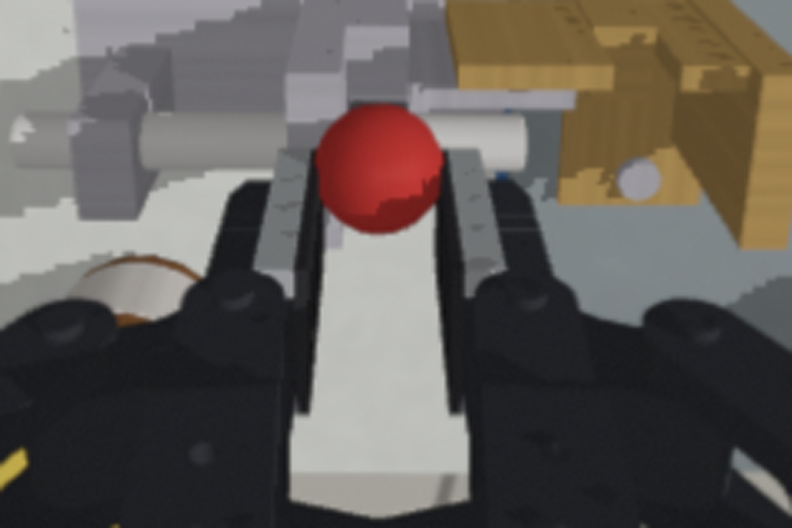

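Emit:
servo_tool(
  plan=[
    {"gripper": 0.72,"x": 0,"y": 0,"z": 0,"wx": 0,"wy": 0,"wz": 0},
    {"gripper": 0.68,"x": 0,"y": 0,"z": 0,"wx": 0,"wy": 0,"wz": 0},
    {"gripper": 0.68,"x": 0,"y": 5,"z": 0,"wx": 0,"wy": 0,"wz": 0},
    {"gripper": 0.68,"x": 0,"y": 4,"z": 0,"wx": 0,"wy": 0,"wz": 0},
    {"gripper": 0.72,"x": 0,"y": 0,"z": 0,"wx": 0,"wy": 0,"wz": 0},
    {"gripper": 0.77,"x": 0,"y": 0,"z": 0,"wx": 0,"wy": 0,"wz": 0},
    {"gripper": 0.85,"x": 0,"y": 0,"z": 0,"wx": 0,"wy": 0,"wz": 0},
    {"gripper": 0.85,"x": 0,"y": 0,"z": 0,"wx": 0,"wy": 0,"wz": 0},
  ],
)

```text
clock: 8.1
tool_pos: [0.5672, -0.0225, 0.1516]
tool_rot: [2.369, 1.57, -2.157]
force: [-1.8, -0.9, 3.6]
finger_gap: 0.0183
```

```bash
python3 look.py w8
```

```text
8.1 [  0.5132 -44.2753 151.5883] 0.018259809257958504 F ex,ey,z -1.9172853119687807 -0.5503223723409723 3.5755946393965643
[314.2516 270.7985] [298 251  33  38 938]
knob [  2.7647 -44.6614 182.    ] theta 0.32869126901931384
```

View pics/w8c.png

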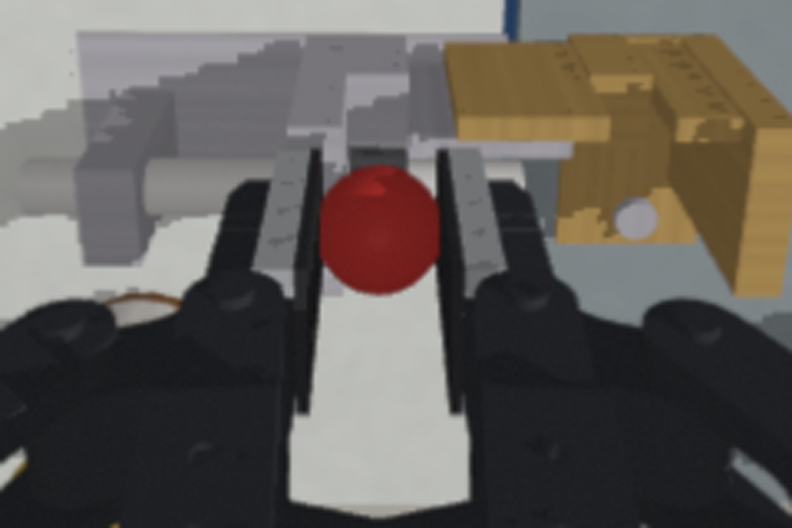

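Run:
```python
from h import *
np.set_printoptions(precision=4,suppress=True)
for nm,p in (('notchL',(600,60)),('notchR',(655,60)),('toothtopR',(735,100)),('parkL',(345,85)),('parkR',(410,85)),('wallin',(680,140))):
    for z in (.14,.146,.152): print(nm,z,loc(atz('wrist',(200+p[0]/3.3,200+p[1]/3.3),z)))
```

```text
notchL 0.14 [ -9.8077  -2.0814 140.    ]
notchL 0.146 [-12.1255  -3.5252 146.    ]
notchL 0.152 [-14.4434  -4.969  152.    ]
notchR 0.14 [ -9.8101   8.4808 140.    ]
notchR 0.146 [-12.1278   6.6775 146.    ]
notchR 0.152 [-14.4456   4.8743 152.    ]
toothtopR 0.14 [ -1.4862  24.8484 140.    ]
toothtopR 0.146 [ -4.0872  22.4882 146.    ]
toothtopR 0.152 [ -6.6882  20.128  152.    ]
parkL 0.14 [ -4.6132 -50.898  140.    ]
parkL 0.146 [ -7.1078 -50.6806 146.    ]
parkL 0.152 [ -9.6024 -50.4633 152.    ]
parkR 0.14 [ -4.6272 -38.375  140.    ]
parkR 0.146 [ -7.1213 -38.5838 146.    ]
parkR 0.152 [ -9.6154 -38.7926 152.    ]
wallin 0.14 [  7.054   14.9279 140.    ]
wallin 0.146 [  4.1624  12.9053 146.    ]
wallin 0.152 [  1.2707  10.8826 152.    ]
```

Emit:
servo_tool(
  plan=[
    {"gripper": 0.85,"x": 0,"y": 0,"z": 3,"wx": 0,"wy": 0,"wz": 0},
    {"gripper": 0.85,"x": 0,"y": 0,"z": 5,"wx": 0,"wy": 0,"wz": 0},
    {"gripper": 0.85,"x": 0,"y": 0,"z": 5,"wx": 0,"wy": 0,"wz": 0},
    {"gripper": 0.85,"x": 0,"y": 0,"z": 5,"wx": 0,"wy": 0,"wz": 0},
    {"gripper": 0.85,"x": 0,"y": 0,"z": 5,"wx": 0,"wy": 0,"wz": 0},
    {"gripper": 0.85,"x": 0,"y": 0,"z": 5,"wx": 0,"wy": 0,"wz": 0},
    {"gripper": 0.85,"x": 0,"y": 0,"z": 2,"wx": 0,"wy": 0,"wz": 0},
    {"gripper": 0.85,"x": 0,"y": 0,"z": 0,"wx": 0,"wy": 0,"wz": 0},
  ],
)

```text
clock: 8.95
tool_pos: [0.5619, 0.0082, 0.1516]
tool_rot: [-0.597, 1.57, 1.161]
force: [-3.0, -1.5, 5.0]
finger_gap: 0.018
```

```bash
python3 look.py w9
```

```text
8.95 [  0.8707 -13.1104 151.6379] 0.018020206210764913 F ex,ey,z -3.242909620243709 -0.9074595338248421 4.951429401840712
[314.3766 270.1093] [ 298  251   34   38 1025]
knob [  2.672  -13.4666 182.    ] theta 0.330288374895635
```

View pics/w9c.png

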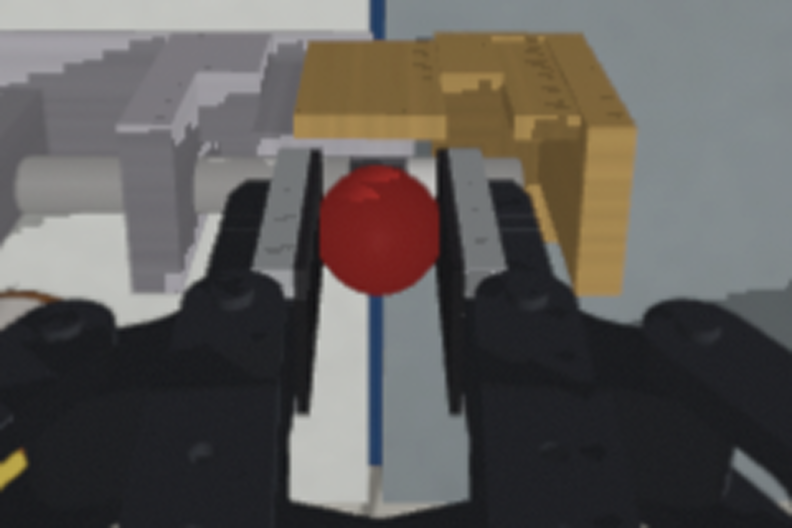

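Emit:
servo_tool(
  plan=[
    {"gripper": 0.85,"x": -1,"y": 0,"z": 4,"wx": 0,"wy": 0,"wz": 0},
    {"gripper": 0.85,"x": 0,"y": 0,"z": 5,"wx": 0,"wy": 0,"wz": 0},
    {"gripper": 0.85,"x": 0,"y": 0,"z": 5,"wx": 0,"wy": 0,"wz": 0},
    {"gripper": 0.85,"x": 0,"y": 0,"z": 5,"wx": 0,"wy": 0,"wz": 0},
    {"gripper": 0.85,"x": 0,"y": 0,"z": 3,"wx": 0,"wy": 0,"wz": 0},
    {"gripper": 0.85,"x": 0,"y": 0,"z": 1,"wx": 0,"wy": 0,"wz": 0},
    {"gripper": 0.85,"x": 0,"y": 0,"z": 0,"wx": 0,"wy": 0,"wz": 0},
  ],
)

```text
clock: 9.7
tool_pos: [0.5578, 0.0304, 0.152]
tool_rot: [-0.078, 1.57, 1.679]
force: [2.8, -0.7, -4.6]
finger_gap: 0.0181
```

```bash
python3 look.py w10
```

```text
9.7 [  0.9398   9.5347 151.9508] 0.018054008077879997 F ex,ey,z 2.66222775007294 -1.2542910299752434 -4.56200305798515
[314.384  269.5626] [ 298  251   34   38 1086]
knob [  2.6181   9.1214 182.    ] theta 0.3312154899882381
```

View pics/w10c.png

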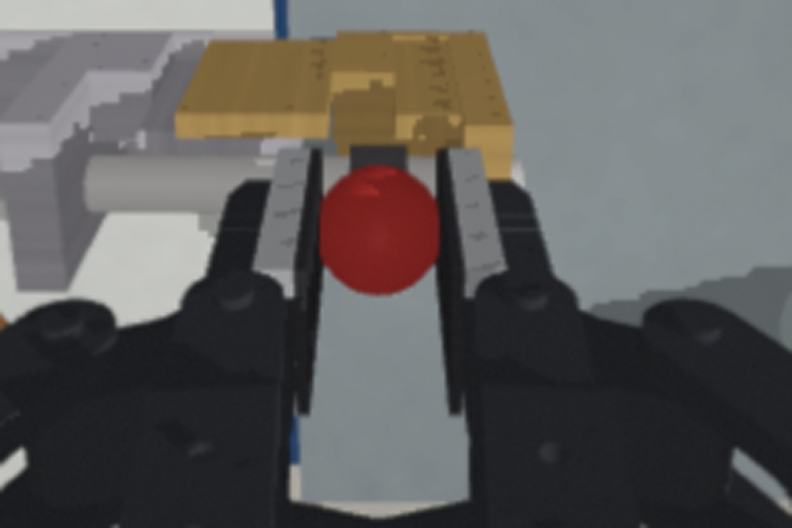

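Emit:
servo_tool(
  plan=[
    {"gripper": 0.85,"x": 0,"y": 0,"z": 1.5,"wx": 0,"wy": 0,"wz": 0},
    {"gripper": 0.85,"x": 0,"y": 0,"z": 1.5,"wx": 0,"wy": 0,"wz": 0},
    {"gripper": 0.85,"x": 0,"y": 0,"z": 1.5,"wx": 0,"wy": 0,"wz": 0},
    {"gripper": 0.85,"x": 0,"y": 0,"z": 1,"wx": 0,"wy": 0,"wz": 0},
    {"gripper": 0.85,"x": 0.5,"y": 0,"z": 0,"wx": 0,"wy": 0,"wz": 0},
  ],
)

```text
clock: 10.25
tool_pos: [0.5567, 0.0354, 0.1519]
tool_rot: [-0.318, 1.571, 1.439]
force: [2.8, -2.3, -4.9]
finger_gap: 0.0179
```

```bash
python3 - <<'E'
from h import *
np.set_printoptions(precision=4,suppress=True)
o=get_obs(); F=o['force'];print(o['clock'],loc(o['tool_pos']),o['finger_gap'],'F ex,ey,z',F@ex,F@ey,F[2])
for a,b in ((330,85),(395,85)):
  for z in (.14,.146,.152): print(z)
E
sed -i '/^# /,$!b' look.py
```

```text
10.25 [  0.7584  14.5706 151.8861] 0.017898929439189432 F ex,ey,z 2.2890642321027728 -2.801888905531752 -4.948094438964124
0.14
0.146
0.152
0.14
0.146
0.152
```

Emit:
servo_tool(
  plan=[
    {"gripper": 0.85,"x": 0,"y": 0,"z": 1,"wx": 0,"wy": 0,"wz": 0},
    {"gripper": 0.85,"x": 0,"y": 0,"z": 0,"wx": 0,"wy": 0,"wz": 0},
  ],
)

```text
clock: 10.45
tool_pos: [0.5564, 0.0362, 0.1519]
tool_rot: [0.328, 1.571, 2.086]
force: [3.4, -1.2, -6.7]
finger_gap: 0.018
```

Emit:
servo_tool(
  plan=[
    {"gripper": 0.85,"x": 0,"y": 0,"z": 1,"wx": 0,"wy": 0,"wz": 0},
    {"gripper": 0.85,"x": 0,"y": 0,"z": 0,"wx": 0,"wy": 0,"wz": 0},
  ],
)

```text
clock: 10.65
tool_pos: [0.5562, 0.0373, 0.1519]
tool_rot: [-0.222, 1.571, 1.535]
force: [3.1, -1.5, -6.7]
finger_gap: 0.0181
```

Emit:
servo_tool(
  plan=[
    {"gripper": 0.85,"x": 0.5,"y": 0,"z": 1,"wx": 0,"wy": 0,"wz": 0},
    {"gripper": 0.85,"x": 0,"y": 0,"z": 0,"wx": 0,"wy": 0,"wz": 0},
  ],
)

```text
clock: 10.85
tool_pos: [0.556, 0.0382, 0.1517]
tool_rot: [-1.738, 1.571, 0.019]
force: [1.8, -2.7, -3.0]
finger_gap: 0.0184
```

Emit:
servo_tool(
  plan=[
    {"gripper": 0.85,"x": 0,"y": 0,"z": 1,"wx": 0,"wy": 0,"wz": 0},
    {"gripper": 0.85,"x": 0,"y": 0,"z": 0,"wx": 0,"wy": 0,"wz": 0},
  ],
)

```text
clock: 11.05
tool_pos: [0.5559, 0.0392, 0.1518]
tool_rot: [-1.405, 1.57, 0.352]
force: [1.5, -2.4, -1.0]
finger_gap: 0.0182
```

Emit:
servo_tool(
  plan=[
    {"gripper": 0.85,"x": 0,"y": 0,"z": 1,"wx": 0,"wy": 0,"wz": 0},
    {"gripper": 0.85,"x": 0,"y": 0,"z": 0,"wx": 0,"wy": 0,"wz": 0},
  ],
)

```text
clock: 11.25
tool_pos: [0.5557, 0.0402, 0.1517]
tool_rot: [-1.421, 1.571, 0.336]
force: [-0.1, -1.7, -0.5]
finger_gap: 0.018
```

```bash
python3 look.py w11
```

```text
11.25 [  0.6718  19.5092 151.6847] 0.01798193634019086 F ex,ey,z -0.46000486542748953 -1.6710458955485097 -0.5219129418362176
[314.1982 269.6758] [ 297  251   35   38 1095]
knob [  2.2619  19.0726 182.    ] theta 0.33732759373946564
```

View pics/w11c.png

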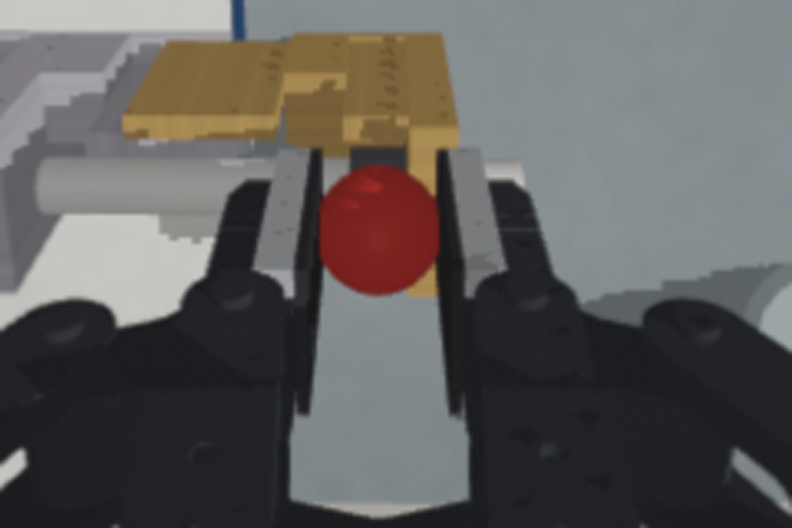

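Emit:
servo_tool(
  plan=[
    {"gripper": 0.85,"x": 0,"y": 0,"z": 0.7,"wx": 0,"wy": 0,"wz": 0},
    {"gripper": 0.85,"x": 0,"y": 0,"z": 0,"wx": 0,"wy": 0,"wz": 0},
  ],
)

```text
clock: 11.5
tool_pos: [0.5556, 0.0408, 0.1516]
tool_rot: [-1.778, 1.571, -0.021]
force: [0.0, -2.4, 1.5]
finger_gap: 0.0178
```

Emit:
servo_tool(
  plan=[
    {"gripper": 0.85,"x": 0,"y": 0,"z": 0.7,"wx": 0,"wy": 0,"wz": 0},
    {"gripper": 0.85,"x": 0,"y": 0,"z": 0,"wx": 0,"wy": 0,"wz": 0},
  ],
)

```text
clock: 11.7
tool_pos: [0.5555, 0.041, 0.1517]
tool_rot: [-2.982, 1.57, -1.225]
force: [0.9, -4.9, 2.9]
finger_gap: 0.018
```

Emit:
servo_tool(
  plan=[
    {"gripper": 0.85,"x": 0,"y": 0,"z": 0.7,"wx": 0,"wy": 0,"wz": 0},
    {"gripper": 0.85,"x": 0,"y": 0,"z": 0,"wx": 0,"wy": 0,"wz": 0},
  ],
)

```text
clock: 11.9
tool_pos: [0.5556, 0.041, 0.1516]
tool_rot: [-3.077, 1.568, -1.32]
force: [0.5, -6.3, 3.0]
finger_gap: 0.0179
```

Emit:
servo_tool(
  plan=[
    {"gripper": 0.85,"x": 0,"y": 0,"z": -3,"wx": 0,"wy": 0,"wz": 0},
    {"gripper": 0.85,"x": 0,"y": 0,"z": -4,"wx": 0,"wy": 0,"wz": 0},
    {"gripper": 0.85,"x": 0,"y": 0,"z": -4,"wx": 0,"wy": 0,"wz": 0},
    {"gripper": 0.85,"x": 0,"y": 0,"z": -3,"wx": 0,"wy": 0,"wz": 0},
    {"gripper": 0.85,"x": 0,"y": 0,"z": -1.2,"wx": 0,"wy": 0,"wz": 0},
    {"gripper": 0.85,"x": 0,"y": 0,"z": 0,"wx": 0,"wy": 0,"wz": 0},
    {"gripper": 0.85,"x": 0,"y": 0,"z": 0,"wx": 0,"wy": 0,"wz": 0},
  ],
)

```text
clock: 12.6
tool_pos: [0.558, 0.0272, 0.1515]
tool_rot: [0.192, 1.57, 1.949]
force: [-2.1, 3.1, 4.5]
finger_gap: 0.0182
```

```bash
python3 -c "
from h import *
print(loc(np.array([.5556,.041,.1516])),loc(np.array([.5555,.041,.1516])))"
python3 look.py w12
```

```text
[  0.74851657  20.30885824 151.6       ] [  0.65022295  20.32725289 151.6       ]
12.6 [  0.5973   6.2686 151.5323] 0.01817760499045415 F ex,ey,z -1.5043133049728101 3.4606997043644867 4.52513479724643
[314.6119 269.8264] [ 298  251   34   38 1077]
knob [  2.1918   6.0376 182.    ] theta 0.3385270280615718
```

View pics/w12c.png

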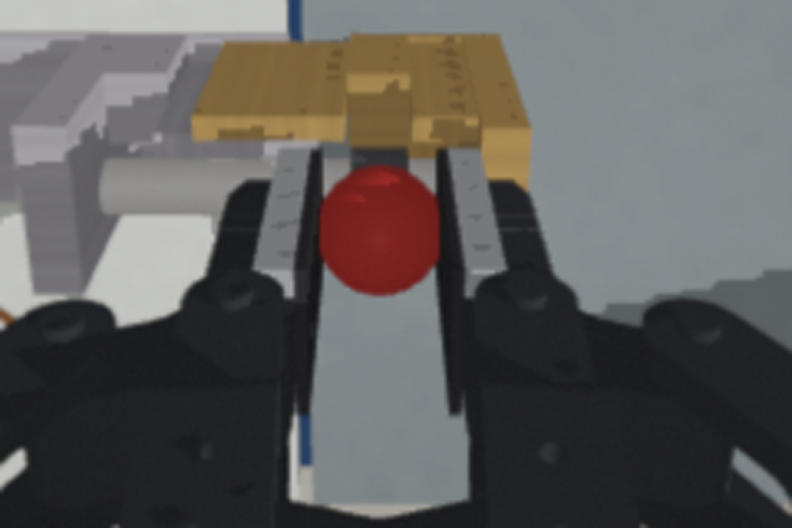

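Emit:
servo_tool(
  plan=[
    {"gripper": 0.85,"x": 1.6,"y": 4.2,"z": 0,"wx": 0,"wy": 0,"wz": 0},
    {"gripper": 0.85,"x": 2.0,"y": 4.1,"z": 0,"wx": 0,"wy": 0,"wz": 0},
    {"gripper": 0.85,"x": 2.3,"y": 3.8,"z": 0,"wx": 0,"wy": 0,"wz": 0},
    {"gripper": 0.85,"x": 2.6,"y": 3.5,"z": 0,"wx": 0,"wy": 0,"wz": 0},
    {"gripper": 0.85,"x": 0,"y": 0,"z": 0,"wx": 0,"wy": 0,"wz": 0},
  ],
)

```text
clock: 13.15
tool_pos: [0.5417, 0.0242, 0.142]
tool_rot: [1.495, 1.569, -3.031]
force: [-1.2, 1.3, 0.1]
finger_gap: 0.0179
```

```bash
python3 look.py w13
```

```text
13.15 [-15.9649   6.3129 142.0362] 0.017920793512891924 F ex,ey,z -0.9692604132864385 1.4968808848579245 0.12705124771466667
[314.6222 275.6934] [ 298  258   34   36 1011]
knob [-11.9569   6.0776 174.5   ] theta 0.6301662057901929
```

View pics/w13c.png

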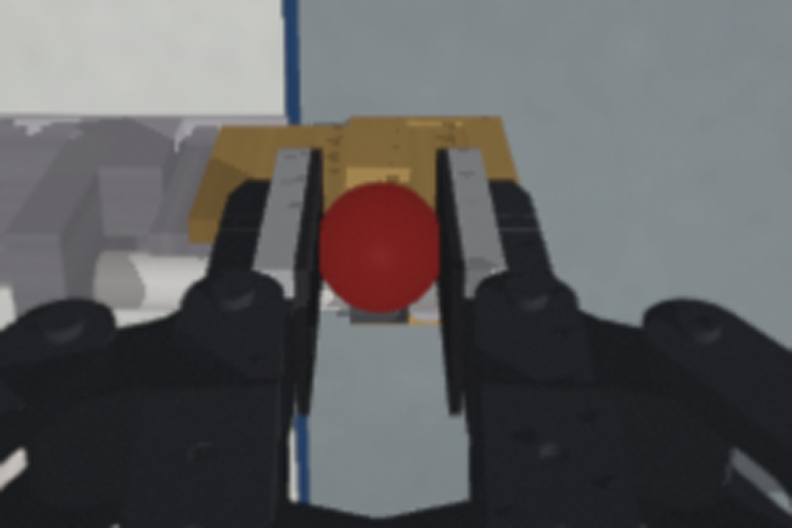

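Emit:
servo_tool(
  plan=[
    {"gripper": 0.85,"x": 2.9,"y": 3.6,"z": 0,"wx": 0,"wy": 0,"wz": 0},
    {"gripper": 0.85,"x": 3.3,"y": 3.4,"z": 0,"wx": 0,"wy": 0,"wz": 0},
    {"gripper": 0.85,"x": 3.6,"y": 3.2,"z": 0,"wx": 0,"wy": 0,"wz": 0},
    {"gripper": 0.85,"x": 3.8,"y": 2.9,"z": 0,"wx": 0,"wy": 0,"wz": 0},
    {"gripper": 0.85,"x": 0,"y": 0,"z": 0,"wx": 0,"wy": 0,"wz": 0},
  ],
)

```text
clock: 13.7
tool_pos: [0.5291, 0.0218, 0.1284]
tool_rot: [1.496, 1.57, -3.03]
force: [-0.7, 0.5, -0.2]
finger_gap: 0.0178
```

```bash
python3 look.py w14
```

```text
13.7 [-28.8142   6.3202 128.4023] 0.01782323965997581 F ex,ey,z -0.6145845875797052 0.6382106270268042 -0.21301081978176004
[314.7081 280.953 ] [ 298  263   34   36 1021]
knob [-23.3698   6.1351 163.5   ] theta 0.9186333854818751
```

View pics/w14c.png

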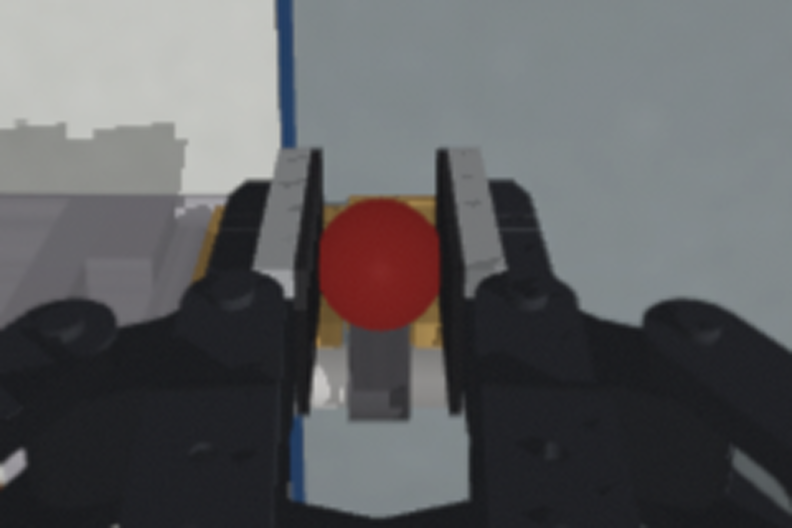

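Emit:
servo_tool(
  plan=[
    {"gripper": 0.85,"x": 3.4,"y": 2.6,"z": 0,"wx": 0,"wy": 0,"wz": 0},
    {"gripper": 0.85,"x": 3.6,"y": 2.3,"z": 0,"wx": 0,"wy": 0,"wz": 0},
    {"gripper": 0.85,"x": 3.8,"y": 2,"z": 0,"wx": 0,"wy": 0,"wz": 0},
    {"gripper": 0.85,"x": 3.9,"y": 1.6,"z": 0,"wx": 0,"wy": 0,"wz": 0},
    {"gripper": 0.85,"x": 2.5,"y": 0.8,"z": 0,"wx": 0,"wy": 0,"wz": 0},
    {"gripper": 0.85,"x": 0,"y": 0,"z": 0,"wx": 0,"wy": 0,"wz": 0},
  ],
)

```text
clock: 14.35
tool_pos: [0.5203, 0.0201, 0.1114]
tool_rot: [1.464, 1.57, -3.062]
force: [-0.4, 2.5, 0.5]
finger_gap: 0.0178
```

```bash
python3 look.py w15
```

```text
14.35 [-37.8321   6.3146 111.4457] 0.01784409711891717 F ex,ey,z 0.025783402429479955 2.5206278355223213 0.48572573280017506
[314.5944 286.7115] [ 298  269   34   36 1033]
knob [-31.122    6.0711 149.5   ] theta 1.20962028414773
```

View pics/w15c.png

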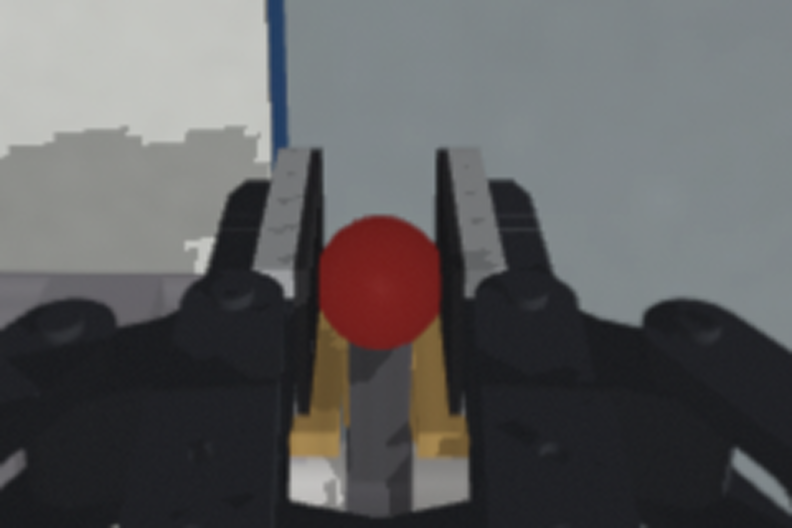

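Emit:
servo_tool(
  plan=[
    {"gripper": 0.85,"x": 1.5,"y": 0.3,"z": 0,"wx": 0,"wy": 0,"wz": 0},
    {"gripper": 0.85,"x": 1.5,"y": 0.3,"z": 0,"wx": 0,"wy": 0,"wz": 0},
    {"gripper": 0.85,"x": 1,"y": 0,"z": 0,"wx": 0,"wy": 0,"wz": 0},
    {"gripper": 0.85,"x": 0,"y": 0,"z": 0,"wx": 0,"wy": 0,"wz": 0},
  ],
)

```text
clock: 14.8
tool_pos: [0.5198, 0.02, 0.1087]
tool_rot: [1.546, 1.57, -2.98]
force: [-3.4, 2.5, 7.1]
finger_gap: 0.018
```

Emit:
servo_tool(
  plan=[
    {"gripper": 0.85,"x": 1,"y": 0,"z": 0,"wx": 0,"wy": 0,"wz": 0},
    {"gripper": 0.85,"x": 0,"y": 0,"z": 0,"wx": 0,"wy": 0,"wz": 0},
  ],
)

```text
clock: 15.0
tool_pos: [0.5197, 0.0199, 0.1077]
tool_rot: [1.937, 1.57, -2.589]
force: [-3.7, 1.8, 6.9]
finger_gap: 0.0183
```

```bash
python3 look.py w16
```

```text
15.0 [-38.4367   6.1957 107.6991] 0.018316559684093372 F ex,ey,z -3.2969827381559704 2.4427327520962376 6.878157761729327
[314.6232 289.6874] [ 298  272   34   36 1043]
knob [-31.4058   5.9893 147.5   ] theta 1.2456155009438303
```

Emit:
servo_tool(
  plan=[
    {"gripper": 0.75,"x": 0,"y": 0,"z": 0,"wx": 0,"wy": 0,"wz": 0},
    {"gripper": 0.65,"x": 0,"y": 0,"z": 0,"wx": 0,"wy": 0,"wz": 0},
    {"gripper": 0.6,"x": 0,"y": 0,"z": 0,"wx": 0,"wy": 0,"wz": 0},
    {"gripper": 0.6,"x": -8,"y": 0,"z": 0,"wx": 0,"wy": 0,"wz": 0},
    {"gripper": 0.6,"x": -16,"y": 0,"z": 0,"wx": 0,"wy": 0,"wz": 0},
    {"gripper": 0.6,"x": -20,"y": 0,"z": 0,"wx": 0,"wy": 0,"wz": 0},
    {"gripper": 0.6,"x": -16,"y": 0,"z": 0,"wx": 0,"wy": 0,"wz": 0},
    {"gripper": 0.6,"x": 0,"y": 0,"z": 0,"wx": 0,"wy": 0,"wz": 0},
    {"gripper": 0.6,"x": 0,"y": 0,"z": 0,"wx": 0,"wy": 0,"wz": 0},
  ],
)

```text
clock: 15.95
tool_pos: [0.5205, 0.02, 0.1672]
tool_rot: [-1.901, 1.57, -0.144]
force: [-0.1, 0.4, -0.3]
finger_gap: 0.0342
```

```bash
python3 look.py w17
python3 - <<'E'
from h import *
im=snap('scene','s3.png'); cv2.imwrite('pics/s3c.png',cv2.resize(cv2.cvtColor(im,4)[150:250,280:380],None,fx=6,fy=6,interpolation=2))
E
```

```text
15.95 [-37.5916   6.1345 167.1932] 0.03415365652272677 F ex,ey,z -0.05076315440587629 0.4428703060534082 -0.26944884290086646
[314.8876 236.3876] [301 223  28  28 614]
knob [-32.1422   6.2154 146.5   ] theta 1.2670581274608237
```

View pics/w17c.png

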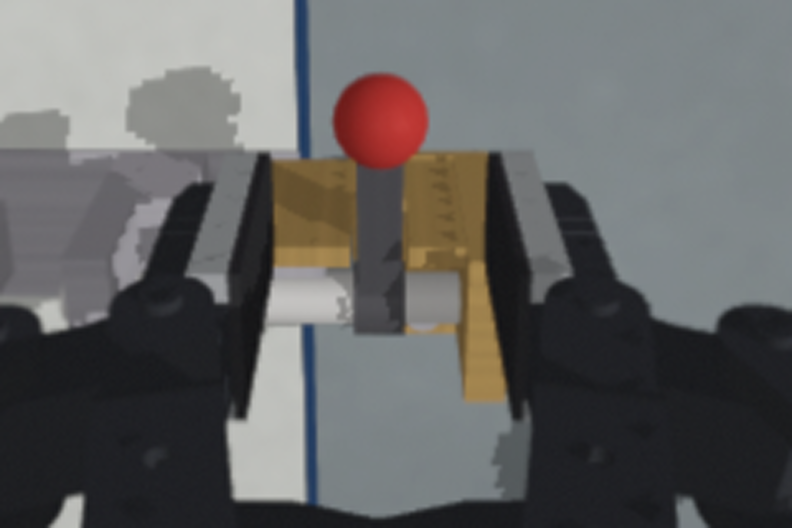

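View pics/s3c.png

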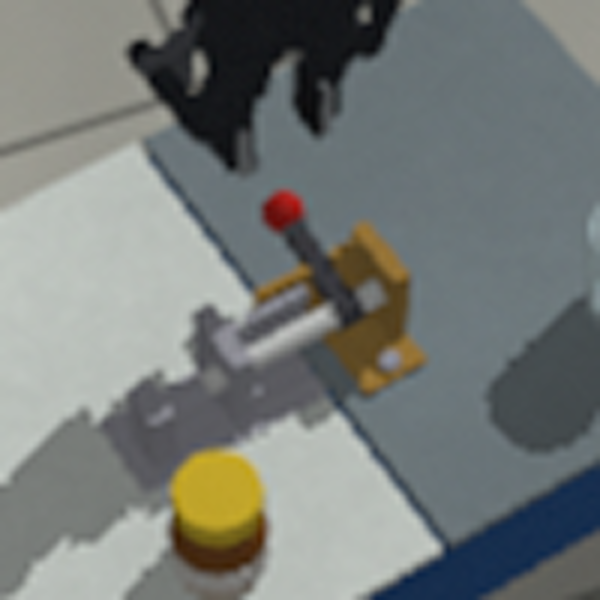

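Emit:
servo_tool(
  plan=[
    {"gripper": 1,"x": 0,"y": -4,"z": 0,"wx": 0,"wy": 0,"wz": 0},
    {"gripper": 1,"x": 0,"y": 0,"z": 0,"wx": 0,"wy": 0,"wz": 0},
    {"gripper": 1,"x": 0,"y": 0,"z": 0,"wx": 0,"wy": 0,"wz": 0},
    {"gripper": 1,"x": 4,"y": 0,"z": 0,"wx": 0,"wy": 0,"wz": 0},
    {"gripper": 1,"x": 4,"y": 0,"z": 0,"wx": 0,"wy": 0,"wz": 0},
    {"gripper": 1,"x": 2,"y": 0,"z": 0,"wx": 0,"wy": 0,"wz": 0},
    {"gripper": 1,"x": 0,"y": 0,"z": 0,"wx": 0,"wy": 0,"wz": 0},
  ],
)

```text
clock: 16.75
tool_pos: [0.5237, 0.0208, 0.1565]
tool_rot: [1.429, 1.57, -3.097]
force: [-0.1, -0.2, 0.2]
finger_gap: -0.0
```

Emit:
servo_tool(
  plan=[
    {"gripper": 1,"x": 1,"y": 0,"z": 0,"wx": 0,"wy": 0,"wz": 0},
    {"gripper": 1,"x": 1,"y": 0,"z": 0,"wx": 0,"wy": 0,"wz": 0},
    {"gripper": 1,"x": 1,"y": 0,"z": 0,"wx": 0,"wy": 0,"wz": 0},
    {"gripper": 1,"x": 0,"y": 0,"z": 0,"wx": 0,"wy": 0,"wz": 0},
  ],
)

```text
clock: 17.15
tool_pos: [0.5241, 0.0208, 0.154]
tool_rot: [1.503, 1.571, -3.023]
force: [0.5, -1.2, 0.6]
finger_gap: 0.0002
```

Emit:
servo_tool(
  plan=[
    {"gripper": 1,"x": 1,"y": 0,"z": 0,"wx": 0,"wy": 0,"wz": 0},
    {"gripper": 1,"x": 1,"y": 0,"z": 0,"wx": 0,"wy": 0,"wz": 0},
    {"gripper": 1,"x": 1,"y": 0,"z": 0,"wx": 0,"wy": 0,"wz": 0},
    {"gripper": 1,"x": 0,"y": 0,"z": 0,"wx": 0,"wy": 0,"wz": 0},
  ],
)

```text
clock: 17.55
tool_pos: [0.524, 0.0208, 0.1509]
tool_rot: [1.497, 1.57, -3.029]
force: [-1.4, 0.2, 0.8]
finger_gap: 0.0
```

```bash
python3 look.py w18
```

```text
17.55 [-34.0017   6.279  150.8637] 2.0211136196943982e-05 F ex,ey,z -1.3493074941418952 0.41752852462335016 0.8129701662472848
[315.1831 237.1714] [299 227  31  22 426]
knob [-32.8911   6.4081 143.    ] theta 1.33195772729161
```

View pics/w18c.png

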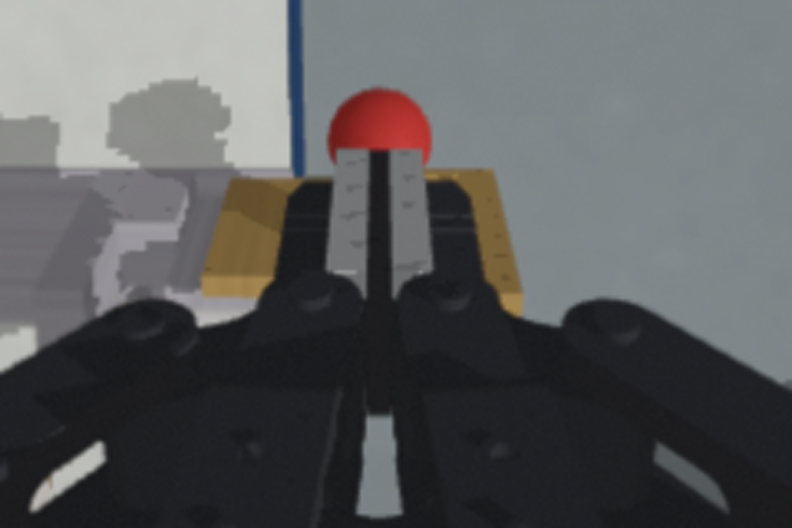

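Emit:
servo_tool(
  plan=[
    {"gripper": 1,"x": 1,"y": 0,"z": 0,"wx": 0,"wy": 0,"wz": 0},
    {"gripper": 1,"x": 1,"y": 0,"z": 0,"wx": 0,"wy": 0,"wz": 0},
    {"gripper": 1,"x": 1,"y": 0,"z": 0,"wx": 0,"wy": 0,"wz": 0},
    {"gripper": 1,"x": 0,"y": 0,"z": 0,"wx": 0,"wy": 0,"wz": 0},
  ],
)

```text
clock: 18.0
tool_pos: [0.524, 0.0208, 0.1479]
tool_rot: [1.548, 1.571, -2.978]
force: [-0.1, -0.3, -0.6]
finger_gap: 0.0003
```

Emit:
servo_tool(
  plan=[
    {"gripper": 1,"x": 1,"y": 0,"z": 0,"wx": 0,"wy": 0,"wz": 0},
    {"gripper": 1,"x": 1,"y": 0,"z": 0,"wx": 0,"wy": 0,"wz": 0},
    {"gripper": 1,"x": 1,"y": 0,"z": 0,"wx": 0,"wy": 0,"wz": 0},
    {"gripper": 1,"x": 0,"y": 0,"z": 0,"wx": 0,"wy": 0,"wz": 0},
  ],
)

```text
clock: 18.4
tool_pos: [0.524, 0.0208, 0.1448]
tool_rot: [1.372, 1.57, 3.129]
force: [0.3, 0.2, 0.2]
finger_gap: -0.0003
```

Emit:
servo_tool(
  plan=[
    {"gripper": 1,"x": 1,"y": 0,"z": 0,"wx": 0,"wy": 0,"wz": 0},
    {"gripper": 1,"x": 1,"y": 0,"z": 0,"wx": 0,"wy": 0,"wz": 0},
    {"gripper": 1,"x": 0,"y": 0,"z": 0,"wx": 0,"wy": 0,"wz": 0},
  ],
)

```text
clock: 18.7
tool_pos: [0.524, 0.0208, 0.1429]
tool_rot: [1.508, 1.571, -3.018]
force: [0.1, 0.5, 0.1]
finger_gap: -0.0
```

Emit:
servo_tool(
  plan=[
    {"gripper": 1,"x": 1,"y": 0,"z": 0,"wx": 0,"wy": 0,"wz": 0},
    {"gripper": 1,"x": 1,"y": 0,"z": 0,"wx": 0,"wy": 0,"wz": 0},
    {"gripper": 1,"x": 0,"y": 0,"z": 0,"wx": 0,"wy": 0,"wz": 0},
  ],
)

```text
clock: 19.0
tool_pos: [0.524, 0.0208, 0.1409]
tool_rot: [1.419, 1.571, -3.107]
force: [-0.8, 0.1, -0.0]
finger_gap: 0.0002
```

Emit:
servo_tool(
  plan=[
    {"gripper": 1,"x": 1,"y": 0,"z": 0,"wx": 0,"wy": 0,"wz": 0},
    {"gripper": 1,"x": 1,"y": 0,"z": 0,"wx": 0,"wy": 0,"wz": 0},
    {"gripper": 1,"x": 0,"y": 0,"z": 0,"wx": 0,"wy": 0,"wz": 0},
  ],
)

```text
clock: 19.3
tool_pos: [0.524, 0.0208, 0.1389]
tool_rot: [1.364, 1.571, 3.121]
force: [-0.3, 0.9, 0.6]
finger_gap: -0.0002
```

Emit:
servo_tool(
  plan=[
    {"gripper": 1,"x": 1,"y": 0,"z": 0,"wx": 0,"wy": 0,"wz": 0},
    {"gripper": 1,"x": 1,"y": 0,"z": 0,"wx": 0,"wy": 0,"wz": 0},
    {"gripper": 1,"x": 0,"y": 0,"z": 0,"wx": 0,"wy": 0,"wz": 0},
  ],
)

```text
clock: 19.6
tool_pos: [0.524, 0.0208, 0.1369]
tool_rot: [1.481, 1.571, -3.045]
force: [0.1, 0.3, 0.1]
finger_gap: -0.0001
```

```bash
python3 look.py w19
```

```text
19.6 [-33.9983   6.2651 136.8737] -7.398571409906797e-05 F ex,ey,z 0.20258052858411157 0.2990659035126273 0.06176072069295435
[317.3388 241.9344] [304 236  28  19 183]
knob [-34.8619   7.6637 140.    ] theta 1.3920937191067277
```

View pics/w19c.png

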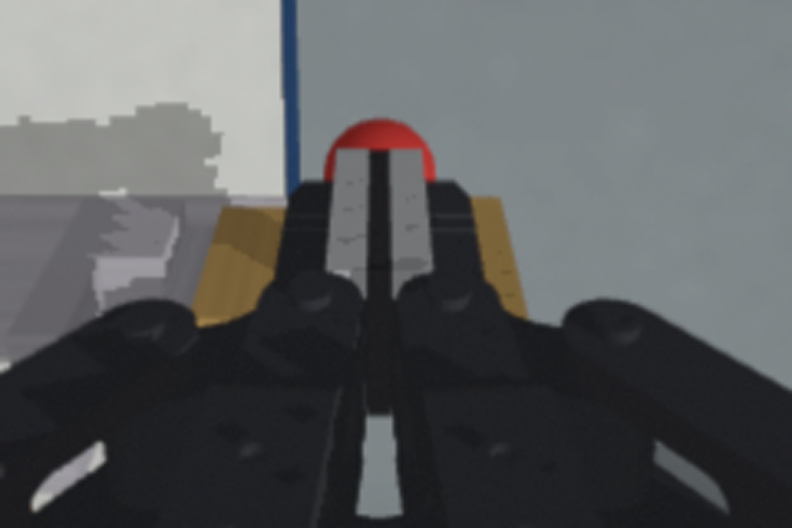

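Emit:
servo_tool(
  plan=[
    {"gripper": 1,"x": 1,"y": 0,"z": 0,"wx": 0,"wy": 0,"wz": 0},
    {"gripper": 1,"x": 1,"y": 0,"z": 0,"wx": 0,"wy": 0,"wz": 0},
    {"gripper": 1,"x": 0,"y": 0,"z": 0,"wx": 0,"wy": 0,"wz": 0},
  ],
)

```text
clock: 19.95
tool_pos: [0.524, 0.0208, 0.1349]
tool_rot: [1.44, 1.571, -3.086]
force: [-0.8, 0.1, -0.3]
finger_gap: 0.0004
```

Emit:
servo_tool(
  plan=[
    {"gripper": 1,"x": 1,"y": 0,"z": 0,"wx": 0,"wy": 0,"wz": 0},
    {"gripper": 1,"x": 0.5,"y": 0,"z": 0,"wx": 0,"wy": 0,"wz": 0},
    {"gripper": 1,"x": 0,"y": 0,"z": 0,"wx": 0,"wy": 0,"wz": 0},
  ],
)

```text
clock: 20.25
tool_pos: [0.5241, 0.0208, 0.1335]
tool_rot: [1.547, 1.571, -2.979]
force: [-0.1, 0.2, 0.3]
finger_gap: -0.0
```

Emit:
servo_tool(
  plan=[
    {"gripper": 1,"x": 1,"y": 0,"z": 0,"wx": 0,"wy": 0,"wz": 0},
    {"gripper": 1,"x": 0,"y": 0,"z": 0,"wx": 0,"wy": 0,"wz": 0},
  ],
)

```text
clock: 20.45
tool_pos: [0.5241, 0.0208, 0.1324]
tool_rot: [1.524, 1.571, -3.002]
force: [-0.0, -0.3, 0.6]
finger_gap: 0.0001
```

Emit:
servo_tool(
  plan=[
    {"gripper": 1,"x": 1,"y": 0,"z": 0,"wx": 0,"wy": 0,"wz": 0},
    {"gripper": 1,"x": 0,"y": 0,"z": 0,"wx": 0,"wy": 0,"wz": 0},
  ],
)

```text
clock: 20.65
tool_pos: [0.5242, 0.0208, 0.1318]
tool_rot: [-1.75, 1.57, 0.007]
force: [-0.6, -0.3, 1.3]
finger_gap: 0.0004
```

Emit:
servo_tool(
  plan=[
    {"gripper": 1,"x": 1,"y": 0,"z": 0,"wx": 0,"wy": 0,"wz": 0},
    {"gripper": 1,"x": 0,"y": 0,"z": 0,"wx": 0,"wy": 0,"wz": 0},
  ],
)

```text
clock: 20.85
tool_pos: [0.5242, 0.0208, 0.1314]
tool_rot: [-1.789, 1.57, -0.032]
force: [-2.6, -0.1, 7.2]
finger_gap: 0.0
```

Emit:
servo_tool(
  plan=[
    {"gripper": 1,"x": 1,"y": 0,"z": 0,"wx": 0,"wy": 0,"wz": 0},
    {"gripper": 1,"x": 0,"y": 0,"z": 0,"wx": 0,"wy": 0,"wz": 0},
  ],
)

```text
clock: 21.05
tool_pos: [0.5242, 0.0208, 0.1311]
tool_rot: [-1.805, 1.57, -0.048]
force: [-4.1, 0.3, 11.0]
finger_gap: 0.0001
```

Emit:
servo_tool(
  plan=[
    {"gripper": 1,"x": -4,"y": 0,"z": 0,"wx": 0,"wy": 0,"wz": 0},
    {"gripper": 1,"x": -15,"y": 0,"z": 0,"wx": 0,"wy": 0,"wz": 0},
    {"gripper": 1,"x": -25,"y": 0,"z": 0,"wx": 0,"wy": 0,"wz": 0},
    {"gripper": 0.8,"x": -35,"y": 0,"z": 0,"wx": 0,"wy": 0,"wz": 0},
    {"gripper": 0.6,"x": -25,"y": 10,"z": 0,"wx": 0,"wy": 0,"wz": 0},
    {"gripper": 0.6,"x": -10,"y": 10,"z": 0,"wx": 0,"wy": 0,"wz": 0},
    {"gripper": 0.6,"x": 0,"y": 0,"z": 0,"wx": 0,"wy": 0,"wz": 0},
    {"gripper": 0.6,"x": 0,"y": 0,"z": 0,"wx": 0,"wy": 0,"wz": 0},
  ],
)

```text
clock: 21.85
tool_pos: [0.5039, 0.0171, 0.2425]
tool_rot: [1.356, 1.57, 3.113]
force: [0.4, -0.4, -0.1]
finger_gap: 0.0343
```

```bash
python3 look.py w20
python3 - <<'E'
from h import *
im=snap('scene','s4.png'); cv2.imwrite('pics/s4c.png',cv2.resize(cv2.cvtColor(im,4)[130:290,230:430],None,fx=3.7,fy=3.7,interpolation=2))
np.set_printoptions(precision=1,suppress=True)
for n in('scene','top'):
  viewer.camera(n)
  print(n,[(t,np.array(viewer.tip_of(n,t)[0]['pixel'])) for t in ('beaker','jar','dish','spatula') if viewer.tip_of(n,t)])
print(get_obs()['clock'])
E
```

```text
21.85 [-54.4561   6.3043 242.4706] 0.034325917120527946 F ex,ey,z 0.3268842353874838 -0.5010783106818413 -0.06838783137386212
[314.9375 219.5033] [306 210  19  20 304]
knob [-31.7356   6.4797 147.5   ] theta 1.2475283164005355
scene [('beaker', array([385.1, 202.2])), ('jar', array([317. , 244.3])), ('dish', array([428.5, 151.7])), ('spatula', array([178.6, 237.5]))]
top [('jar', array([339.6, 162.8])), ('dish', array([188., 241.])), ('spatula', array([457.3, 239. ]))]
22.8
```

View pics/w20.png

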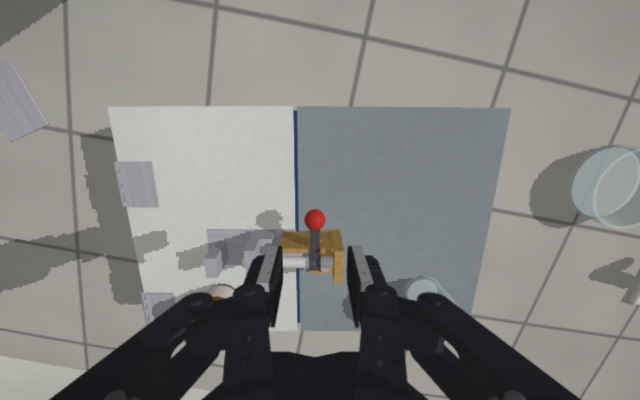

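View pics/s4c.png

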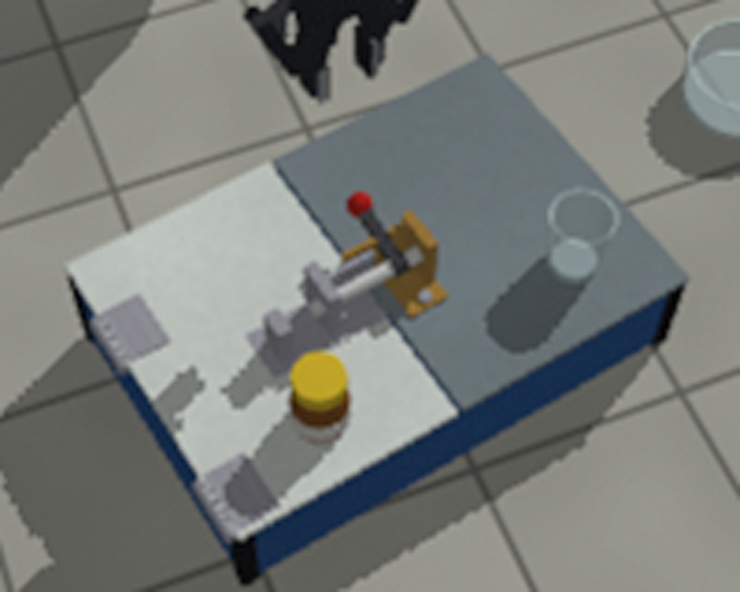

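Handle sits in the brass notch, bottomed out under an 11 N push, and the gripper is clear. The other items are where they were. Handing in.

```bash
python3 -c "
from h import *
print(ticket.hand_in())"
```

```text
the job is handed in; nothing more can be done
None
```

The chest is locked as far as my checks show, and I handed the job in at about 23 s of the 61 s allowed; no verdict was reported.

**What I did:**
1. I pinched the red knob, raised it to about 0.33 rad and slid the bolt to the bracket.
2. I felt the stop wall at about 64.5 mm of travel, with about 6 N on the knob. I then backed off 14 mm to the notch, at about 50.5 mm.
3. I turned the handle down, let go, and pressed the ball from above with shut fingers.
4. I lifted the gripper clear, 10 cm or more.

**Last checks:**
- **Handle down:** the final press reached 11 N with almost no movement, so the handle is on its stop. That was the highest force I read on the knob, well under 20 N, not counting the 20 N finger grip.
- **Pictures:** the neck sits in the brass notch, just short of the stop wall. The beaker, jar, dish and spatula are where they were, within the networks' few-pixel scatter; the top-camera check missed the beaker, but it stands in place in the scene and wrist pictures.

**What failed or disagreed:**
- The first pinch closed above the ball, because the fingertips are about 22 mm higher than the stated TCP. I went about 20 mm lower and gripped it.
- The ball slipped in the fingers while I raised the handle, so I regripped once.
- The camera puts the final angle at 1.25–1.27 rad rather than 1.3. That is within its calibration error, and I relied on the feel of the stop instead.

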